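# Load a keyed stub arbor: spacer, cutter, spacer

## Robot

A 6-joint arm with a two-finger parallel gripper is mounted at the origin on a cart in front of the work surface, level with it; the furniture and walls round the work are solid. World frame = base frame: x ahead of the robot, y to its left, z up, the work surface at z = 0. Lengths are in m, angles in rad, forces in N, time in s.
With the tool pointing down it reaches from about 0.4 to 0.925 m from the base axis. Payload 12.5 kg.
Tool frame: the origin (TCP) lies midway between the tips of the shut fingers; the grasp point (between the pads) lies 19 mm behind it (env.grip_point_offset is the z of the grasp point in the tool frame, in m); z points along the fingers, y is the line along which they close (so a half turn about z gives the same grasp; the last joint's range is limited). The gripper opens to 95 mm and grips with 3 to 60 N. Pads are 20 mm wide; open, the fingers measure 119 mm over their backs; the gripper's body (75 mm by 180 mm) begins 59 mm behind the grasp point.
Start: joints at [1.142, 0.491, 1.559, -0, 1.092, -0.106], TCP at [0.198, 0.593, 0.215] pointing down, gripper open.
Joint ranges: [-3.1, 3.1], [-0.84, 2.19], [0.05, 2.79], [-1.13, 4.28], [0.06, 2.93], [-2.69, 2.69]. Speed limits (rad/s): [2.22, 2.22, 2.79, 3.14, 3.14, 3.14].

## Interface

Orientations are given as a 3x3 rotation matrix whose columns are the frame's x, y, z axes.
In Python, from station import env gives the robot as it stands. The module is installed in compiled form; this text tells all that it offers.
- The arm moves only by the tool jog_arm, never from a script. Its argument "steps" is a list of rows, each an object of numbers: "tx", "ty", "tz": the shift along the tool's x, y, z in m; "wx", "wy", "wz": the turn, a rotation vector about the tool's x, y, z in rad. A call has 1 to 20 rows; each row is the pose to reach, as a shift and turn from the pose commanded when the call began, along the tool's axes at that moment; what a row does not reach only later rows make up. A row lasts 1/8 s, in which the tool goes at most 62.5 mm and 10.7 degrees, less where a joint would pass 70% of its speed; a pose out of reach is approached as far as the arm can. A call with a gripper value outside its range is refused whole. "claw" is the finger opening in m, from 0 to 0.0951, set as the call begins (left out, the last holds). The fingers move at their own pace and stop on an object; "newtons" is the grip in N (left out, the last holds). Time passes only in rows, so rows that repeat a pose let the fingers close. It gives the time, the measured TCP pose, the force, the opening and the grip force at its end, in the units of the state.
- env.get_state(): the state, without advancing time (a new reading comes with each control period).
- env.grab_frame(name): name is "scene" or "top" or "wrist"; returns a dict with "pixels" (480x640x3 uint8, red, green, blue), "vfov" (degrees; the focal length in pixels is half the picture's height over the tangent of half this angle, whatever the lens; pixels are square), "cx", "cy" (the principal point, pixels), "rvec" (rotation vector, rad) and "tvec" (3), from world to camera coordinates, as OpenCV has them. Camera axes: x right, y down, z forward; pixel columns grow to the right and rows downward; lengths in m; the calibration is good to about 2 mm. The wrist camera is an equidistant fisheye: a pixel r from the principal point sees the ray r / f radians off the axis. A picture is of the moment at which its call begins. There is no depth.
- env.job_done(): hands the job in; it is judged then, once.
Trained networks look in a picture, given as the dict that the camera call returned (one of the last four; its "shot" number tells which), for a name from the list of things; names that differ only in an ending like _2 or _b are one class to them, and where a whole thing is asked for, a point or a joint stands for the part that bears it (a point fixed in the world has none). Each returns a list of dicts, best first, with "score" (0 to 1); they miss things now and then, are a little off and sometimes report something else, mostly with a low value. They report only what shows in the picture. A call takes as long as a camera call. They do not tell look-alikes from the thing itself.
- env.spot_in(picture, label): "position" ([column, row] in pixels, amid what is visible of it).
- env.place_of(picture, label): "position" ([column, row] in pixels: a listed point, or the origin of a listed thing).
The state is a dict: "t": time; "joints": joint angles; "dq": joint speeds; "tau": joint torques, N m; "eef_pos": TCP position; "eef_rot": TCP orientation; "ft_force": force on the tool from outside, world axes, zero at the start; "moment": the same for the moment, N m; "grip_width": finger opening in m; "finger_force": force on a finger pad.
Only numpy, scipy, OpenCV 4.12 (cv2) and the standard library are available. Lean on these libraries where they do the work, as an engineer would, in place of code of your own. Each camera call takes 0.05 s, during which the arm holds its last target. There are 200 camera calls.

## Task

Make up the milling arbor that leans in the tool-setting fixture: hang the thick collar on it first, then the toothed cutter, then the thin collar, each slid over the key and fully home against the one before. The key's angle is not measured, so rest each part lightly on the end of the key and turn it until it drops over; never force a part. Leave the oil bottle, chuck key and edge finder where they are.

Things in the scene. Friction and masses are not known exactly. Their poses are not given: they have to be found in the camera images.
- arbor_seat (a point): Centre of the seat face (39 mm steel flange) of the stub arbor clamped in the fixture. z: the arbor's axis, outwards, leaning 35 deg from vertical towards the fixture's -x side, which faces left (+y); x: in the leaning plane, up and to the right; y: level. The shaft above is 22 mm thick. This frame does not turn with the key; the clamped arbor does not turn (holds 5 N m).
- key_end (a point): On the axis, 53 mm above the seat, same axes: the height of the feather key's square outer end. The key is 6 mm wide, its top 15 mm from the axis, from 6 to 53 mm above the seat. It points anywhere within 58 deg either side of this point's +x, about the axis; this angle is in no reading, but is the same for all three parts. A part stops here until its keyway lies over the key.
- arbor_tip (a point): Centre of the arbor's outer end, 69 mm above the seat, same axes. Above the key the nose is round: 22 mm thick to 63 mm, then tapering to 14 mm at the tip, so a part can be hung on it at any turn.
- stand: The grey tool-setting fixture, fixed: base 130 x 125 x 14 mm, two cheeks, tilting socket head 65 mm across whose top is 12 mm below the seat face, and the arbor, all counted with it. Origin: centre of the base's underside, z up, arbor leaning to its -x. More than 60 N on it bruises key and teeth.
- thick_collar: Plain steel spacing collar, 44 mm across, 22 mm thick, lying flat on the bench. Origin: centre of its lower face, z up along its axis. The through bore is 24 mm; a keyway 8.2 mm wide and 5.2 mm deep (to 17.2 mm from the axis) runs through the bore at its own +x.
- cutter: Steel side-and-face milling cutter with 16 teeth, 58 mm across, 14 mm thick, lying flat. Origin: centre of its lower face, z up along its axis. Bore and keyway as on the thick collar, keyway at its own +x. It is gripped across the teeth.
- thin_collar: Plain steel spacing collar, 44 mm across, 12 mm thick, lying flat. Origin: centre of its lower face, z up along its axis. Bore and keyway as on the thick collar, keyway at its own +x.
- oil_bottle: Squeeze bottle, 44 mm wide and 145 mm tall, standing to the right of the fixture. Origin: centre of its underside. A bystander.
- chuck_key: T-shaped drill chuck key, 52 x 65 x 12 mm, lying in front and right of the fixture. Origin: centre of its underside. A bystander.
- edge_finder: Steel edge finder, a 10 mm round bar 80 mm long, lying in front of the fixture. Origin: centre of its underside. A bystander.
Mind the look-alikes: they are no part of the job. What is shaped like the thin_collar but green or purple is not meant.

How it is judged:
By the outcome, as a careful person would: the job done as asked, in the order asked, and still so for the second after the job is handed in, with the robot touching nothing.
It also fails if it takes over 72 s, if anything falls off the work surface, if the arm or the gripper's body presses on something with over 40 N, if the wrist force passes 120 N, or if a joint passes its speed limit or range.

## Working session

There is one attempt and no reset: what is moved stays moved. The work goes in short steps, Python scripts to look and compute and a tool call to move; the robot and the scene stay as the last step left them, time stands still between calls to the robot, and variables do not carry over. Pictures are saved under pics/ and viewed, at most 10 in all, crops included, and the job is handed in when it is done.

Besides the shell and the picture viewer there is one more tool, called after "Call:" in YAML: its name, and indented under it one key for each argument. jog_arm: Moves the arm, as the interface text tells. Its arguments: {"type":"object","properties":{"steps":{"type":"array"},"claw":{"type":"number"},"newtons":{"type":"number"}},"required":["steps"]}

```bash
mkdir -p pics; cat > h.py <<'E'
import numpy as np, cv2
from station import env
def cam(f):
    R=cv2.Rodrigues(np.array(f["rvec"],float))[0]; t=np.array(f["tvec"],float).ravel()
    return R,t,240/np.tan(np.radians(f["vfov"]/2))
def ray(f,px,fish=False):
    R,t,F=cam(f); u=np.array([px[0]-f["cx"],px[1]-f["cy"]])/F
    if fish:
        th=np.hypot(*u); d=np.array([*(u/max(th,1e-9)*np.sin(th)),np.cos(th)])
    else: d=np.array([*u,1.]); d/=np.linalg.norm(d)
    return -R.T@t, R.T@d
def onz(f,px,z,fish=False):
    o,d=ray(f,px,fish); return o+d*(z-o[2])/d[2]
def tri(rs):
    A=sum(np.eye(3)-np.outer(d,d) for o,d in rs); b=sum((np.eye(3)-np.outer(d,d))@o for o,d in rs)
    p=np.linalg.solve(A,b); return p,[np.linalg.norm(np.cross(p-o,d)) for o,d in rs]
def proj(f,P,fish=False):
    R,t,F=cam(f); c=R@np.array(P)+t
    if fish:
        r=np.hypot(c[0],c[1]); th=np.arctan2(r,c[2]); return np.array([f["cx"],f["cy"]])+F*th*c[:2]/max(r,1e-9)
    return np.array([f["cx"],f["cy"]])+F*c[:2]/c[2]
def save(n,im): cv2.imwrite("pics/"+n+".png",im[:,:,::-1])
E
python3 - <<'E'
from h import *
fs={n:env.grab_frame(n) for n in("scene","top","wrist")}
for n,f in fs.items():
    save(n+"0",f["pixels"]); print(n,f["vfov"],cam(f)[2],(-cam(f)[0].T@cam(f)[1]).round(3))
    for l in ["arbor_seat","key_end","arbor_tip","stand","thick_collar","cutter","thin_collar"]:
        r=env.place_of(f,l)
        print(l,[(np.round(q["position"],1).tolist(),round(q["score"],2), onz(f,q["position"],0,n=="wrist").round(3).tolist()) for q in r[:4]])
print(env.grip_point_offset, env.get_state())
E
```

```text
scene 54.13313576654894 469.6767168463938 [ 0.103 -0.506  0.723]
arbor_seat [([367.6, 293.1], 0.98, [0.569, 0.047, 0.0]), ([362.2, 262.0], 0.35, [0.62, 0.135, 0.0])]
key_end [([363.2, 264.1], 0.8, [0.618, 0.128, 0.0])]
arbor_tip [([355.8, 259.8], 0.66, [0.613, 0.149, 0.0])]
stand [([368.4, 329.1], 0.78, [0.51, -0.034, 0.0])]
thick_collar [([300.9, 278.5], 0.79, [0.473, 0.166, 0.0])]
cutter [([250.0, 222.4], 0.49, [0.471, 0.42, 0.0]), ([359.1, 258.0], 0.45, [0.623, 0.15, 0.0])]
thin_collar [([281.7, 244.0], 0.6, [0.497, 0.296, 0.0]), ([257.5, 206.7], 0.51, [0.52, 0.473, 0.0]), ([257.7, 261.8], 0.49, [0.418, 0.27, 0.0])]
top 46.12144003507433 563.7427564995555 [0.235 0.14  1.524]
arbor_seat [([381.8, 225.5], 0.95, [0.537, -0.043, 0.0])]
key_end [([368.5, 219.2], 0.57, [0.554, -0.006, 0.0])]
arbor_tip [([365.8, 220.4], 0.79, [0.55, 0.002, 0.0])]
stand [([377.6, 234.0], 0.75, [0.513, -0.031, 0.0])]
thick_collar [([300.5, 246.9], 0.71, [0.474, 0.18, 0.0]), ([367.5, 220.3], 0.21, [0.551, -0.003, 0.0])]
cutter [([215.5, 252.1], 0.49, [0.456, 0.412, 0.0])]
thin_collar [([257.1, 239.4], 0.65,
[... 394 characters left out ...]
1705236e-06,
        1.09171191e+00, -1.05630489e-01]), 'dq': array([-0.00025232, -0.00048582, -0.00053783,  0.0002479 ,  0.00163288,
       -0.00195215]), 'tau': array([-1.08584587e-03, -6.12463188e+01, -2.58439833e+01,  6.92264875e-02,
        4.45628527e-02, -9.83625341e-06]), 'eef_pos': array([0.19822922, 0.5927423 , 0.21467502]), 'eef_rot': array([[-9.48372965e-01,  3.17157242e-01,  4.98765508e-05],
       [ 3.17157245e-01,  9.48372962e-01,  8.80375398e-05],
       [-1.93798289e-05,  9.93111321e-05, -9.99999995e-01]]), 'ft_force': array([-0.5846919 ,  0.34972937, -0.78090682]), 'moment': array([0.04177915, 0.0706713 , 0.01284378]), 'finger_force': 0.0, 'grip_width': 0.09531955422490425}
```

View pics/scene0.png

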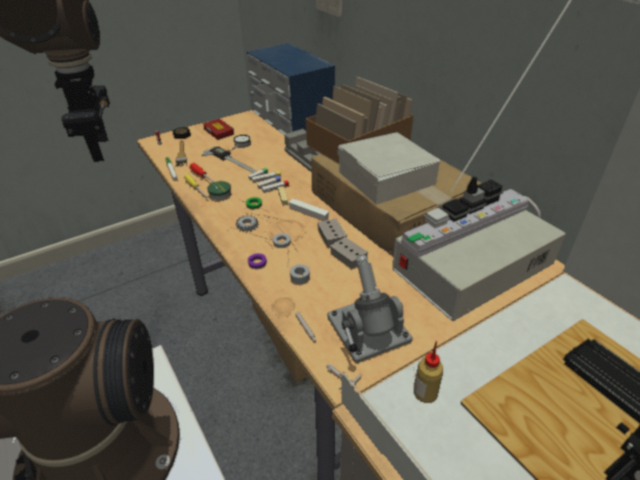

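View pics/top0.png

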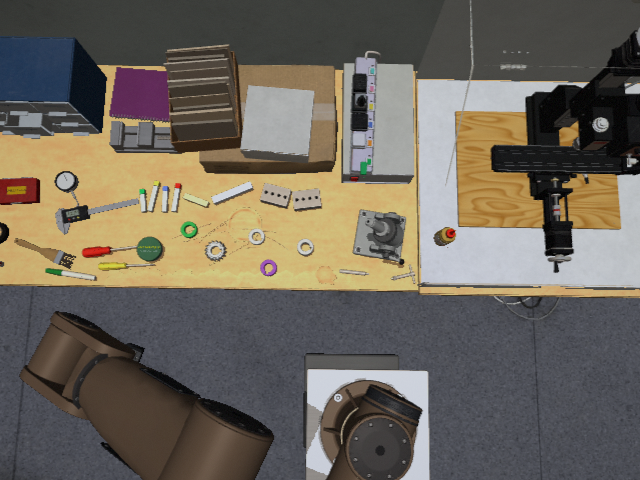

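```bash
cat >> h.py <<'E'
from scipy.spatial.transform import Rotation as Ro
def rel(P,R,s=None):
    s=s or env.get_state(); R0=np.array(s["eef_rot"]); 
    return np.round(R0.T@(np.array(P)-s["eef_pos"]),4).tolist(), np.round(Ro.from_matrix(R0.T@R).as_rotvec(),4).tolist()
def down(a): # tool y at world angle a, tool down
    y=np.array([np.cos(a),np.sin(a),0]); z=np.array([0,0,-1.]); return np.column_stack([np.cross(y,z),y,z])
def frames(names): return {n:env.grab_frame(n) for n in names}
E
python3 - <<'E'
from h import *
fs=frames(["scene","top","wrist"])
S,T=fs["scene"],fs["top"]
def g(l,i=0,j=0): 
    a=env.place_of(S,l)[i]["position"];b=env.place_of(T,l)[j]["position"]
    p,e=tri([ray(S,a),ray(T,b)]); print(l,p.round(4),np.round(e,4)); return p
s=g("arbor_seat");k=g("key_end");t=g("arbor_tip");g("stand");g("thick_collar");g("cutter");g("thin_collar")
a=t-s; print(np.linalg.norm(a), a/np.linalg.norm(a), "yaw",np.degrees(np.arctan2(a[1],a[0])),"lean",np.degrees(np.arccos(a[2]/np.linalg.norm(a))))
W=fs["wrist"]; st=env.get_state(); R0=st["eef_rot"]; R,tt,F=cam(W)
print("cam in tool",(R0.T@(-R.T@tt-st["eef_pos"])).round(4)); print((R0.T@R.T).round(3))
E
```

```text
arbor_seat [ 0.5079 -0.0333  0.1002] [0.0018 0.0018]
key_end [ 0.5097 -0.001   0.1486] [0.0025 0.0025]
arbor_tip [0.5158 0.0098 0.1523] [0.0034 0.0034]
stand [ 0.5204 -0.0306 -0.0177] [0.0009 0.0009]
thick_collar [ 0.481   0.1663 -0.0067] [0.0072 0.0072]
cutter [0.4579 0.4101 0.0036] [0.0022 0.0022]
thin_collar [ 0.495   0.3062 -0.0062] [0.0089 0.0089]
0.06801535746075263 [0.117186   0.63324648 0.76502702] yaw 79.51568467554517 lean 40.09060424183959
cam in tool [ 0.0833 -0.0004 -0.1697]
[[ 0.    -0.956 -0.295]
 [ 1.     0.    -0.   ]
 [ 0.    -0.295  0.956]]
```

```bash
python3 -c "
from h import *
print(rel([.49,.14,.2],down(np.pi/2)))"
```

```text
([-0.4203, -0.3368, 0.0146], [0.0, -0.0, -0.3228])
```

Call:
jog_arm:
  steps:
    - {"tx": -0.42, "ty": -0.337, "tz": 0.015, "wz": -0.323}
    - {"tx": -0.42, "ty": -0.337, "tz": 0.015, "wz": -0.323}
    - {"tx": -0.42, "ty": -0.337, "tz": 0.015, "wz": -0.323}
    - {"tx": -0.42, "ty": -0.337, "tz": 0.015, "wz": -0.323}
    - {"tx": -0.42, "ty": -0.337, "tz": 0.015, "wz": -0.323}
    - {"tx": -0.42, "ty": -0.337, "tz": 0.015, "wz": -0.323}
    - {"tx": -0.42, "ty": -0.337, "tz": 0.015, "wz": -0.323}
    - {"tx": -0.42, "ty": -0.337, "tz": 0.015, "wz": -0.323}
    - {"tx": -0.42, "ty": -0.337, "tz": 0.015, "wz": -0.323}
    - {"tx": -0.42, "ty": -0.337, "tz": 0.015, "wz": -0.323}
    - {"tx": -0.42, "ty": -0.337, "tz": 0.015, "wz": -0.323}

```text
invalid input
```

```bash
python3 - <<'E'
from h import *
fs=frames(["wrist","scene","top"]); W=fs["wrist"]; save("w1",W["pixels"])
st=env.get_state();print(st["t"],st["joints"].round(3),st["eef_pos"].round(4),st["ft_force"].round(2))
P={}
for l,z in [("arbor_seat",0),("key_end",0),("arbor_tip",0),("thick_collar",0),("cutter",0),("thin_collar",0)]:
    for q in env.place_of(W,l)[:3]: print(l,np.round(q["position"],1),round(q["score"],2),onz(W,q["position"],0,True).round(4))
    r=[]
    if l[:3] in("arb","key"):
        for n in fs:
            q=env.place_of(fs[n],l)
            if q: r.append(ray(fs[n],q[0]["position"],n=="wrist"))
        p,e=tri(r); P[l]=p; print("  tri",p.round(4),np.round(e,4))
c=proj(W,[.511,-.0,.15],True).astype(int); print(c)
im=W["pixels"]; x0,y0=max(c[0]-60,0),max(c[1]-45,0)
save("w1a",cv2.resize(im[y0:y0+90,x0:x0+120],None,fx=6,fy=6,interpolation=cv2.INTER_CUBIC)); print(x0,y0)
E
```

```text
2.2 [ 1.142  0.491  1.559  0.     1.092 -0.106] [0.1983 0.5927 0.2147] [-0.32 -0.6   0.32]
  tri [ 0.5047 -0.0307  0.1038] [0.0016 0.0016]
  tri [ 0.5123 -0.004   0.1515] [0.0002 0.0002]
  tri [0.5177 0.0115 0.1516] [0.0004 0.0004]
cutter [259.7 418. ] 0.44 [0.4611 0.4131 0.    ]
[ 51 511]
0 466
```

Call:
jog_arm:
  steps:
    - {"tx": -0.42, "ty": -0.337, "tz": 0.015, "wx": 0, "wy": 0, "wz": -0.323}
    - {"tx": -0.42, "ty": -0.337, "tz": 0.015, "wx": 0, "wy": 0, "wz": -0.323}
    - {"tx": -0.42, "ty": -0.337, "tz": 0.015, "wx": 0, "wy": 0, "wz": -0.323}
    - {"tx": -0.42, "ty": -0.337, "tz": 0.015, "wx": 0, "wy": 0, "wz": -0.323}
    - {"tx": -0.42, "ty": -0.337, "tz": 0.015, "wx": 0, "wy": 0, "wz": -0.323}
    - {"tx": -0.42, "ty": -0.337, "tz": 0.015, "wx": 0, "wy": 0, "wz": -0.323}
    - {"tx": -0.42, "ty": -0.337, "tz": 0.015, "wx": 0, "wy": 0, "wz": -0.323}
    - {"tx": -0.42, "ty": -0.337, "tz": 0.015, "wx": 0, "wy": 0, "wz": -0.323}
    - {"tx": -0.42, "ty": -0.337, "tz": 0.015, "wx": 0, "wy": 0, "wz": -0.323}
    - {"tx": -0.42, "ty": -0.337, "tz": 0.015, "wx": 0, "wy": 0, "wz": -0.323}

```text
t: 4.2
eef_pos: [0.4908, 0.1379, 0.1995]
eef_rot: [[-1.0, 0.003, 0.0], [0.003, 1.0, -0.0], [-0.0, -0.0, -1.0]]
ft_force: [-0.2, 0.1, -0.8]
grip_width: 0.0949
finger_force: 0.0
```

```bash
python3 - <<'E'
from h import *
W=env.grab_frame("wrist"); save("w1",W["pixels"])
st=env.get_state();print(st["t"],st["joints"].round(3),st["eef_pos"].round(4),st["ft_force"].round(2))
for l in ["arbor_seat","key_end","arbor_tip","thick_collar","cutter","thin_collar"]:
    for q in env.place_of(W,l)[:3]:
        o,d=ray(W,q["position"],True)
        print(l,np.round(q["position"],1),round(q["score"],2),onz(W,q["position"],0,True).round(4),o.tolist(),d.tolist())
c=proj(W,[.513,-.0,.15],True).astype(int); print(c)
im=W["pixels"]; x0,y0=max(c[0]-60,0),max(c[1]-45,0)
save("w1a",cv2.resize(im[y0:y0+90,x0:x0+120],None,fx=6,fy=6,interpolation=cv2.INTER_CUBIC)); print(x0,y0)
E
```

```text
4.25 [ 0.147  0.346  1.857  0.     0.939 -1.422] [0.4899 0.1391 0.1995] [-0.63  0.02  0.13]
arbor_seat [130.8 261.8] 0.83 [ 0.5517 -0.0846 -0.    ] [0.4072921436574051, 0.13764442163712545, 0.3691266435514305] [0.31774557629396755, -0.4890433901055555, -0.8123264807573862]
arbor_tip [142.5 295.6] 0.6 [ 0.5951 -0.0769  0.    ] [0.4072921436574051, 0.13764442163712545, 0.3691266435514305] [0.4026747092362925, -0.45999393132924704, -0.7913650622069004]
arbor_tip [561.3 184.8] 0.46 [0.4592 0.4182 0.    ] [0.4072921436574051, 0.13764442163712545, 0.3691266435514305] [0.1112319281973545, 0.6012874355042559, -0.7912527270437771]
thick_collar [352.2 189. ] 0.66 [0.4713 0.1694 0.    ] [0.4072921436574051, 0.13764442163712545, 0.3691266435514305] [0.17036617984466235, 0.08453543352200785, -0.9817479947748212]
cutter [556.4 187.1] 0.68 [0.4623 0.411  0.    ] [0.4072921436574051, 0.13764442163712545, 0.3691266435514305] [0.11886188971761845, 0.5909071782765073, -0.7979351839805366]
thin_collar [596.3 231.6] 0.93 [0.5159 0.4899 0.    ] [0.4072921436574051, 0.13764442163712545, 0.3691266435514305] [0.208227173838971, 0.6752573515159902, -0.7075796444914493]
thin_collar [473.7 219. ] 0.88 [0.502  0.3039 0.    ] [0.4072921436574051, 0.13764442163712545, 0.3691266435514305] [0.22769634205335063, 0.3998909565531995, -0.8878297126603113]
thin_collar [448.1 136.4] 0.57 [0.4149 0.2679 0.    ] [0.4072921436574051, 0.13764442163712545, 0.3691266435514305] [0.019336343574438822, 0.33258968016145923, -0.9428733798698898]
[128 287]
68 242
```

View pics/w1.png

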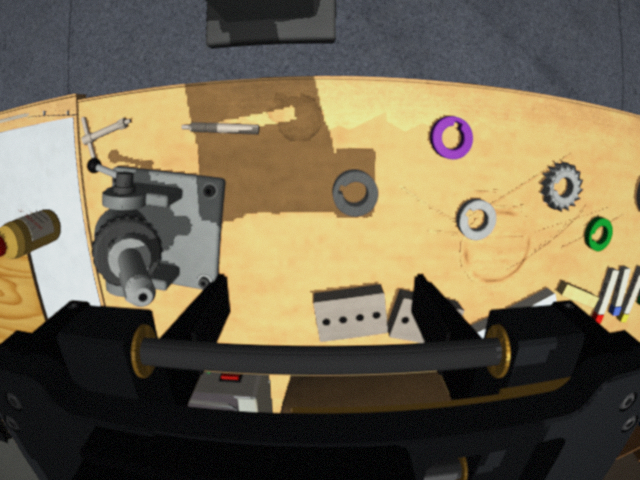

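View pics/w1a.png

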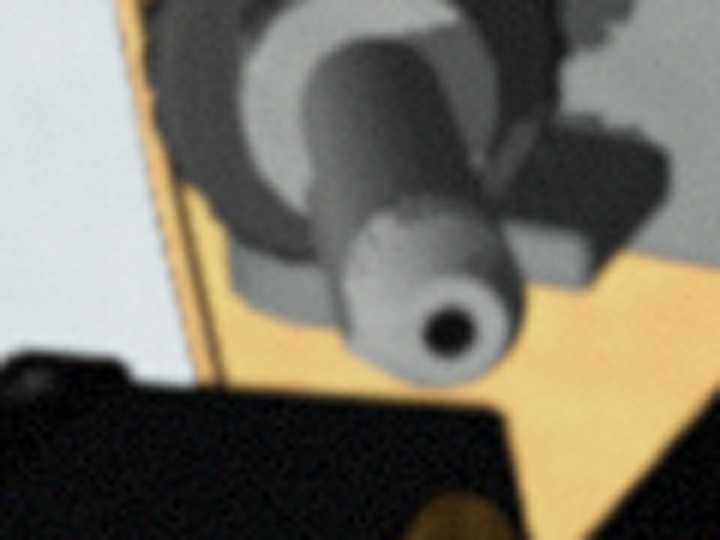

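```bash
cat >> h.py <<'E'
def Rarb(yaw):
    u=np.array([np.cos(yaw),np.sin(yaw),0]); L=np.radians(35)
    z=np.sin(L)*u+np.cos(L)*np.array([0,0,1]); x=-np.cos(L)*u+np.sin(L)*np.array([0,0,1]); return np.column_stack([x,np.cross(z,x),z])
def wrist(R,q1,q23): # q4,q5,q6 ; R=Rz(q1)Ry(q23)Rz(q4)Ry(q5)Rz(q6+pi/2)
    M=(Ro.from_euler("ZY",[q1,q23]).inv()*Ro.from_matrix(R)).as_matrix()
    q5=np.arccos(M[2,2]); q4=np.arctan2(M[1,2],M[0,2]); q6=np.arctan2(M[2,1],-M[2,0])-np.pi/2
    w=lambda a:(a+np.pi)%(2*np.pi)-np.pi
    return np.round([w(q4),q5,w(q6)],3)
def tool_arb(yaw,roll): # tool z=-axis, tool x at angle roll from arbor x about arbor z
    A=Rarb(yaw); c,s=np.cos(roll),np.sin(roll); x=A@[c,s,0]; z=-A[:,2]; return np.column_stack([x,np.cross(z,x),z])
E
python3 - <<'E'
from h import *
from scipy.optimize import least_squares
fs=frames(["scene","top","wrist"])
ob=[("scene",0,(367.6,293.1),1),("scene",53,(363.2,264.1),1),("scene",69,(355.8,259.8),.6),("top",0,(381.8,225.5),1),("top",53,(368.5,219.2),1),("top",69,(365.8,220.4),1),("wrist",0,(130.8,261.8),1),("wrist",69,(142.6,296.5),2)]
def res(p):
    a=Rarb(p[3])[:,2]; return np.concatenate([w*(proj(fs[n],p[:3]+a*h/1e3,n=="wrist")-px)*(0.7 if n=="wrist" else 1.5) for n,h,px,w in ob])
r=least_squares(res,[.508,-.03,.1,1.4],loss="soft_l1"); p=r.x
print(p.round(4),np.degrees(p[3])); print(r.fun.reshape(-1,2).round(2))
a=Rarb(p[3])[:,2]; print("tip",(p[:3]+.069*a).round(4))
st=env.get_state(); print(st["joints"],wrist(st["eef_rot"],.147,2.203))
for k in range(-180,180,30): print(k,wrist(tool_arb(p[3],np.radians(k)),.2,2.1),wrist(tool_arb(p[3],np.radians(k)),.05,1.9))
E
```

```text
[ 0.514  -0.0255  0.0947  1.4617] 83.75085207741988
[[ 3.81 -1.65]
 [-0.45  1.51]
 [ 4.4  -2.6 ]
 [-3.35  2.2 ]
 [ 1.54  4.51]
 [ 0.86  0.47]
 [-0.36 -0.09]
 [ 0.58  0.21]]
tip [0.5183 0.0139 0.1512]
[ 1.49544361e-01  3.45035329e-01  1.85693580e+00  1.27047032e-04
  9.39415508e-01 -1.42238428e+00] [ 0.     0.938 -1.425]
-180 [-0.602  1.305  0.55 ] [-0.613  1.391  0.319]
-150 [-0.602  1.305  0.027] [-0.613  1.391 -0.205]
-120 [-0.602  1.305 -0.497] [-0.613  1.391 -0.729]
-90 [-0.602  1.305 -1.02 ] [-0.613  1.391 -1.252]
-60 [-0.602  1.305 -1.544] [-0.613  1.391 -1.776]
-30 [-0.602  1.305 -2.068] [-0.613  1.391 -2.299]
0 [-0.602  1.305 -2.591] [-0.613  1.391 -2.823]
30 [-0.602  1.305 -3.115] [-0.613  1.391  2.937]
60 [-0.602  1.305  2.645] [-0.613  1.391  2.413]
90 [-0.602  1.305  2.121] [-0.613  1.391  1.889]
120 [-0.602  1.305  1.598] [-0.613  1.391  1.366]
150 [-0.602  1.305  1.074] [-0.613  1.391  0.842]
```

```bash
python3 - <<'E'
from h import *
yaw=1.4617;R=tool_arb(yaw,-np.pi/2);a=Rarb(yaw)[:,2]
P=np.array([.5183,.0139,.1512])+.19*a-R@[.0833,0,-.1697]
print(P,R.round(2).tolist(),rel(P,R))
E
```

```text
[0.60237253 0.01640467 0.16782879] [[-0.99, 0.09, -0.06], [0.11, 0.81, -0.57], [0.0, -0.57, -0.82]] ([-0.1128, -0.1241, 0.0319], [0.6104, 0.0338, 0.1067])
```

Call:
jog_arm:
  steps:
    - {"tx": -0.113, "ty": -0.02, "tz": -0.01, "wx": 0.2, "wy": 0, "wz": 0.1}
    - {"tx": -0.113, "ty": -0.02, "tz": -0.01, "wx": 0.4, "wy": 0.02, "wz": 0.1}
    - {"tx": -0.113, "ty": -0.124, "tz": 0.032, "wx": 0.61, "wy": 0.034, "wz": 0.107}
    - {"tx": -0.113, "ty": -0.124, "tz": 0.032, "wx": 0.61, "wy": 0.034, "wz": 0.107}
    - {"tx": -0.113, "ty": -0.124, "tz": 0.032, "wx": 0.61, "wy": 0.034, "wz": 0.107}
    - {"tx": -0.113, "ty": -0.124, "tz": 0.032, "wx": 0.61, "wy": 0.034, "wz": 0.107}
    - {"tx": -0.113, "ty": -0.124, "tz": 0.032, "wx": 0.61, "wy": 0.034, "wz": 0.107}

```text
t: 5.58
eef_pos: [0.6031, 0.0168, 0.1686]
eef_rot: [[-0.994, 0.091, -0.061], [0.109, 0.815, -0.569], [-0.002, -0.572, -0.82]]
ft_force: [-0.8, 0.5, -0.2]
grip_width: 0.0953
finger_force: 0.0
```

```bash
python3 - <<'E'
from h import *
W=env.grab_frame("wrist"); np.savez("w2.npz",**{k:np.array(v) for k,v in W.items()})
st=env.get_state();print(st["t"],st["joints"].round(3),st["eef_pos"].round(4))
T=np.array([.5183,.0139,.1512]); a=Rarb(1.4617)[:,2]
for h in(69,53,0): print(h,proj(W,T+(h-69)/1e3*a,True).round(1))
for l in ["arbor_seat","key_end","arbor_tip"]:
    for q in env.place_of(W,l)[:1]: print(l,np.round(q["position"],1),round(q["score"],2))
c=proj(W,T,True).astype(int); x0,y0=max(c[0]-80,0),max(c[1]-60,0);print(x0,y0)
save("w2a",cv2.resize(W["pixels"][y0:y0+120,x0:x0+160],None,fx=5,fy=5,interpolation=cv2.INTER_CUBIC))
E
```

```text
5.625 [ 0.167  0.617  1.607 -0.637  1.187 -0.967] [0.603  0.0168 0.1686]
69 [320.7 124.1]
53 [320.6 124.1]
0 [320.5 124.2]
arbor_seat [315.5 122.4] 0.73
key_end [605.   66.5] 0.66
arbor_tip [316.  123.8] 0.62
240 64
```

View pics/w2a.png

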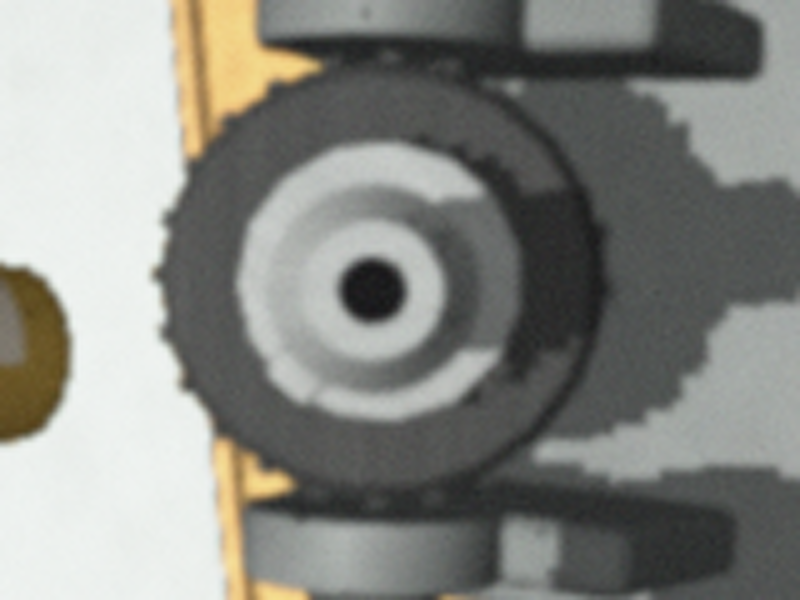

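```bash
python3 - <<'E'
from h import *
im=np.load("w2.npz")["pixels"][80:165,275:360]
g=cv2.createCLAHE(4,(2,2)).apply(cv2.cvtColor(im,cv2.COLOR_RGB2GRAY))
cv2.imwrite("pics/w2b.png",cv2.resize(g,None,fx=7,fy=7,interpolation=cv2.INTER_CUBIC))
E
```

```text
(no output)
```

View pics/w2b.png

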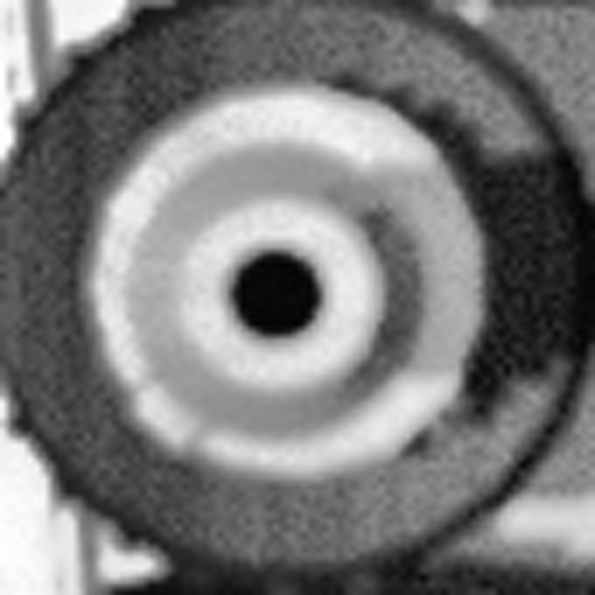

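```bash
python3 - <<'E'
from h import *
from scipy.optimize import least_squares
fs=frames(["scene","top"]); z=np.load("w2.npz"); fs["w2"]={k:(z[k] if z[k].ndim else float(z[k])) for k in("vfov","cx","cy","rvec","tvec")}
# w1 rays
o=np.array([0.40729,0.13764,0.36913]); 
ob=[("scene",0,(367.6,293.1),1),("scene",53,(363.2,264.1),1),("scene",69,(355.8,259.8),.6),("top",0,(381.8,225.5),1),("top",53,(368.5,219.2),1),("top",69,(365.8,220.4),1),("w2",0,(316,120),3),("w2",69,(314.1,121.4),3)]
w1=[(0,np.array([.317746,-.489043,-.812326])),(69,np.array([.404,-.4595,-.791]))]
w1=[(h,d/np.linalg.norm(d)) for h,d in w1]
def res(p):
    a=Rarb(p[3])[:,2]; r=[w*(proj(fs[n],p[:3]+a*h/1e3,n=="w2")-px)*(1 if n=="w2" else 1.2) for n,h,px,w in ob]
    r+=[np.cross(p[:3]+a*h/1e3-o,d)*1000*1. for h,d in w1]
    return np.concatenate(r)
r=least_squares(res,[.508,-.03,.1,1.4],loss="soft_l1"); p=r.x
print(p.round(4),np.degrees(p[3])); print(r.fun[:16].reshape(-1,2).round(2),r.fun[16:].round(2))
a=Rarb(p[3])[:,2]; print("tip",(p[:3]+.069*a).round(4))
A=(0.484,.17); 
print(rel([.475,.17,.12],down(np.pi/2)))
E
```

```text
[ 0.511  -0.026   0.0989  1.4229] 81.52581251882891
[[ 1.9  -2.28]
 [-0.89 -0.14]
 [ 3.32 -2.95]
 [-2.19  2.75]
 [ 1.76  4.05]
 [ 1.24  0.65]
 [-0.43  0.21]
 [ 0.63  0.03]] [ 0.77 -1.61  1.27  0.28  0.31 -0.04]
tip [0.5169 0.0131 0.1554]
([0.1438, 0.1412, -0.0403], [-0.6097, -0.0333, -0.1066])
```

```bash
python3 -c "
from h import *
print(rel([.474,.169,.06],down(np.pi/2)))"
```

```text
([0.1447, 0.1747, 0.0095], [-0.6097, -0.0333, -0.1066])
```

Call:
jog_arm:
  steps:
    - {"tx": 0, "ty": 0.04, "tz": -0.05, "wx": 0, "wy": 0, "wz": 0}
    - {"tx": 0, "ty": 0.1, "tz": -0.06, "wx": -0.2, "wy": 0, "wz": 0}
    - {"tx": 0.145, "ty": 0.175, "tz": 0.0095, "wx": -0.61, "wy": -0.033, "wz": -0.107}
    - {"tx": 0.145, "ty": 0.175, "tz": 0.0095, "wx": -0.61, "wy": -0.033, "wz": -0.107}
    - {"tx": 0.145, "ty": 0.175, "tz": 0.0095, "wx": -0.61, "wy": -0.033, "wz": -0.107}
    - {"tx": 0.145, "ty": 0.175, "tz": 0.0095, "wx": -0.61, "wy": -0.033, "wz": -0.107}
    - {"tx": 0.145, "ty": 0.175, "tz": 0.0095, "wx": -0.61, "wy": -0.033, "wz": -0.107}
    - {"tx": 0.145, "ty": 0.175, "tz": 0.0095, "wx": -0.61, "wy": -0.033, "wz": -0.107}

```text
t: 6.88
eef_pos: [0.4751, 0.1692, 0.0601]
eef_rot: [[-1.0, -0.0, 0.001], [-0.0, 1.0, 0.0], [-0.001, 0.0, -1.0]]
ft_force: [0.4, -0.0, 0.6]
grip_width: 0.095
finger_force: 0.0
```

```bash
cat >> h.py <<'E'
def look(W,P,h,n,k=70): # rectify: top-down view of plane z=h around P, 10 px/mm, return estimated bore/outer circle
    N=k*6; xs=np.linspace(-k/2e3,k/2e3,N); 
    X,Y=np.meshgrid(xs,xs); M=np.array([proj(W,[P[0]+y_,P[1]-x_,h],True) for x_,y_ in zip(X.ravel(),-Y.ravel())],np.float32).reshape(N,N,2)
    im=cv2.remap(W["pixels"],M[...,0].copy(),M[...,1].copy(),cv2.INTER_CUBIC); save(n,im); return im
E
python3 - <<'E'
from h import *
W=env.grab_frame("wrist"); st=env.get_state();print(st["t"],st["eef_pos"].round(4))
for q in env.place_of(W,"thick_collar")[:2]: print(np.round(q["position"],1),round(q["score"],2),onz(W,q["position"],0,True).round(4))
P=[.474,.169]
a=look(W,P,.022,"a",64); b=look(W,P,.0,"b",64); cv2.imwrite("pics/thick.png",np.hstack([a,b])[:,:,::-1])
E
```

```text
6.925 [0.4748 0.1692 0.06  ]
[326.6 250.2] 0.57 [0.472  0.1728 0.    ]
```

View pics/thick.png

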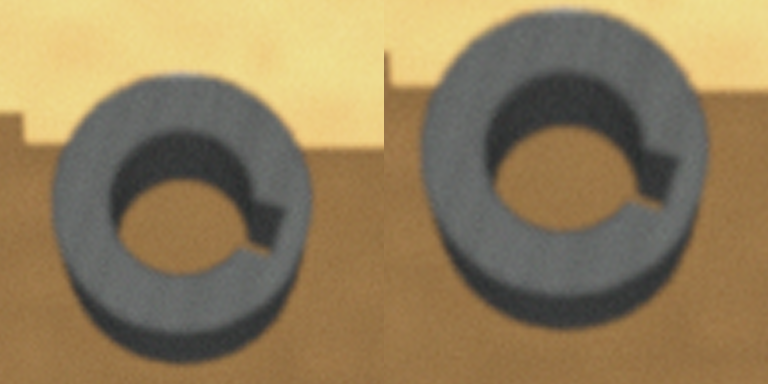

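Call:
jog_arm:
  steps:
    - {"tx": 0.003, "ty": 0.0015, "tz": 0, "wx": 0, "wy": 0, "wz": 0.18}
    - {"tx": 0.003, "ty": 0.0015, "tz": 0, "wx": 0, "wy": 0, "wz": 0.36}
    - {"tx": 0.003, "ty": 0.0015, "tz": 0, "wx": 0, "wy": 0, "wz": 0.54}
    - {"tx": 0.003, "ty": 0.0015, "tz": 0, "wx": 0, "wy": 0, "wz": 0.72}
    - {"tx": 0.003, "ty": 0.0015, "tz": 0, "wx": 0, "wy": 0, "wz": 0.9}
    - {"tx": 0.003, "ty": 0.0015, "tz": 0, "wx": 0, "wy": 0, "wz": 1.08}
    - {"tx": 0.003, "ty": 0.0015, "tz": 0.01, "wx": 0, "wy": 0, "wz": 1.26}
    - {"tx": 0.003, "ty": 0.0015, "tz": 0.025, "wx": 0, "wy": 0, "wz": 1.44}
    - {"tx": 0.003, "ty": 0.0015, "tz": 0.04, "wx": 0, "wy": 0, "wz": 1.571}
    - {"tx": 0.003, "ty": 0.0015, "tz": 0.053, "wx": 0, "wy": 0, "wz": 1.571}
    - {"tx": 0.003, "ty": 0.0015, "tz": 0.056, "wx": 0, "wy": 0, "wz": 1.571}
    - {"tx": 0.003, "ty": 0.0015, "tz": 0.056, "wx": 0, "wy": 0, "wz": 1.571}

```text
t: 8.48
eef_pos: [0.4708, 0.1705, 0.0036]
eef_rot: [[-0.001, 1.0, -0.001], [1.0, 0.001, 0.0], [0.0, -0.001, -1.0]]
ft_force: [-1.1, 0.3, 0.4]
grip_width: 0.0955
finger_force: 0.0
```

Call:
jog_arm:
  claw: 0.035
  newtons: 40
  steps:
    - {"tx": 0, "ty": 0, "tz": 0, "wx": 0, "wy": 0, "wz": 0}
    - {"tx": 0, "ty": 0, "tz": 0, "wx": 0, "wy": 0, "wz": 0}
    - {"tx": 0, "ty": 0, "tz": 0, "wx": 0, "wy": 0, "wz": 0}
    - {"tx": 0, "ty": 0, "tz": 0, "wx": 0, "wy": 0, "wz": 0}
    - {"tx": 0, "ty": 0, "tz": 0, "wx": 0, "wy": 0, "wz": 0}

```text
t: 9.1
eef_pos: [0.4707, 0.1705, 0.0036]
eef_rot: [[0.0, 1.0, -0.001], [1.0, -0.0, 0.0], [0.0, -0.001, -1.0]]
ft_force: [-0.0, 0.1, -0.1]
grip_width: 0.0508
finger_force: 0.0
```

```bash
cat > place.py <<'E'
from h import *
import sys
yaw=1.4229; tip=np.array([.5169,.0131,.1554]); A=Rarb(yaw); a=A[:,2]
def target(roll,h,off=0): # h: part lower face height above seat; off: TCP above lower face
    return tip+a*(h-.069+off), tool_arb(yaw,np.radians(roll))
if __name__=="__main__":
    st=env.get_state(); print(st["t"],st["eef_pos"].round(4),st["joints"].round(3),st["ft_force"].round(2),st["moment"].round(2),round(st["grip_width"],4),round(st["finger_force"],1))
    roll,h,off=map(float,sys.argv[1:4]); print(rel(*target(roll,h/1e3,off/1e3)))
E
python3 place.py -118 80 4
```

```text
9.1 [0.4707 0.1705 0.0036] [2.150e-01 6.500e-01 2.038e+00 1.000e-03 4.540e-01 2.150e-01] [-0.02  0.09 -0.09] [-0.13  0.06  0.01] 0.0508 0.0
([-0.1489, 0.0474, -0.1642], [0.3645, -0.5176, -0.904])
```

Call:
jog_arm:
  steps:
    - {"tx": 0, "ty": 0, "tz": 0, "wx": 0, "wy": 0, "wz": 0}
    - {"tx": 0, "ty": 0, "tz": 0, "wx": 0, "wy": 0, "wz": 0}
    - {"tx": 0, "ty": 0, "tz": 0, "wx": 0, "wy": 0, "wz": 0}
    - {"tx": 0, "ty": 0, "tz": -0.04, "wx": 0, "wy": 0, "wz": 0}
    - {"tx": 0, "ty": 0, "tz": -0.1, "wx": 0, "wy": 0, "wz": 0}
    - {"tx": 0, "ty": 0, "tz": -0.16, "wx": 0, "wy": 0, "wz": 0}
    - {"tx": 0, "ty": 0, "tz": -0.16, "wx": 0, "wy": 0, "wz": 0}

```text
t: 9.98
eef_pos: [0.4722, 0.1709, 0.1672]
eef_rot: [[0.0, 1.0, 0.006], [1.0, -0.0, 0.002], [0.002, 0.006, -1.0]]
ft_force: [-0.7, 0.4, -2.6]
grip_width: 0.043
finger_force: 40.0
```

```bash
python3 place.py -118 78 4; python3 -c "
from h import *
W=env.grab_frame('wrist'); save('w3',W['pixels'][200:400,180:460])"
```

```text
9.975 [0.4722 0.1709 0.1672] [0.215 0.376 1.915 0.    0.844 0.215] [-0.71  0.42 -2.56] [-0.13  0.08  0.02] 0.043 40.0
([-0.1504, 0.0458, 0.0012], [0.3715, -0.516, -0.9058])
```

Call:
jog_arm:
  steps:
    - {"tx": -0.02, "ty": 0.01, "tz": -0.02, "wx": 0.062, "wy": -0.086, "wz": -0.151}
    - {"tx": -0.04, "ty": 0.03, "tz": -0.02, "wx": 0.124, "wy": -0.172, "wz": -0.302}
    - {"tx": -0.07, "ty": 0.046, "tz": -0.02, "wx": 0.186, "wy": -0.258, "wz": -0.453}
    - {"tx": -0.1, "ty": 0.046, "tz": -0.02, "wx": 0.248, "wy": -0.344, "wz": -0.604}
    - {"tx": -0.12, "ty": 0.046, "tz": -0.02, "wx": 0.31, "wy": -0.43, "wz": -0.755}
    - {"tx": -0.135, "ty": 0.046, "tz": -0.01, "wx": 0.3715, "wy": -0.516, "wz": -0.906}
    - {"tx": -0.15, "ty": 0.046, "tz": 0.001, "wx": 0.3715, "wy": -0.516, "wz": -0.906}
    - {"tx": -0.15, "ty": 0.046, "tz": 0.001, "wx": 0.3715, "wy": -0.516, "wz": -0.906}
    - {"tx": -0.15, "ty": 0.046, "tz": 0.001, "wx": 0.3715, "wy": -0.516, "wz": -0.906}

```text
t: 11.15
eef_pos: [0.5169, 0.0203, 0.1625]
eef_rot: [[-0.817, 0.57, -0.091], [0.513, 0.645, -0.567], [-0.265, -0.51, -0.818]]
ft_force: [0.3, -0.3, -1.4]
grip_width: 0.0431
finger_force: 40.0
```

```bash
python3 place.py -118 55 4; python3 - <<'E'
from h import *
W=env.grab_frame('wrist'); save('w3',cv2.resize(W['pixels'][180:380,180:460],None,fx=2.8,fy=2.8,interpolation=cv2.INTER_CUBIC))
E
```

```text
11.15 [0.5169 0.0203 0.1625] [ 0.196  0.535  1.803 -0.637  1.132 -0.363] [ 0.34 -0.35 -1.36] [ 0.45 -0.08 -0.01] 0.0431 40.0
([-0.0018, -0.001, 0.0199], [-0.004, -0.005, 0.0013])
```

View pics/w3.png

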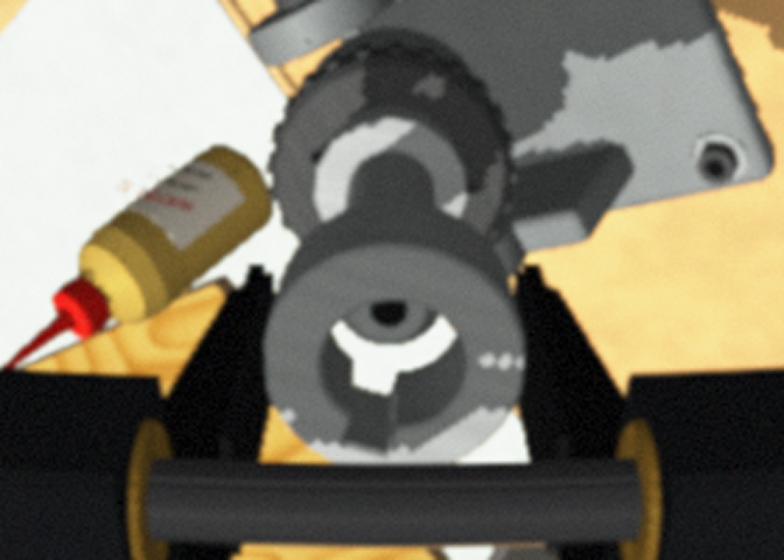

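```bash
cat >> h.py <<'E'
C0=np.array([.0833,-.0004,-.1697]); th=np.arcsin(.295); RC=np.array([[0,-np.cos(th),-np.sin(th)],[1,0,0],[0,-np.sin(th),np.cos(th)]])
F0,CX,CY=371.648,320,240
def tpix(p): # tool point -> wrist pixel
    c=RC.T@(np.array(p)-C0); r=np.hypot(c[0],c[1]); t=np.arctan2(r,c[2]); return (np.array([CX,CY])+F0*t*c[:2]/max(r,1e-9)).round(1)
E
python3 - <<'E'
from h import *
W=env.grab_frame("wrist"); print(W["cx"],W["cy"])
print(tpix([0,0,-.018]),tpix([.001,0,-.018]),"tip",tpix([0,0,.0096]),tpix([.001,0,.0096]),tpix([0,.001,.0096]))
E
python3 place.py -118 69 4
```

```text
320.3742171505074 236.2413471822493
[320.9 315.3] [320.9 313.4] tip [320.8 290.3] [320.8 288.6] [322.6 290.3]
11.25 [0.517  0.0205 0.1629] [ 0.196  0.535  1.803 -0.638  1.132 -0.363] [ 0.22  0.35 -1.52] [ 0.41 -0.07 -0.  ] 0.0429 40.0
([-0.0017, -0.0011, 0.0064], [-0.0037, -0.0039, 0.002])
```

Call:
jog_arm:
  steps:
    - {"tx": -0.0027, "ty": -0.0013, "tz": 0.002, "wx": -0.004, "wy": -0.004, "wz": 0.002}
    - {"tx": -0.0027, "ty": -0.0013, "tz": 0.005, "wx": -0.004, "wy": -0.004, "wz": 0.002}
    - {"tx": -0.0027, "ty": -0.0013, "tz": 0.008, "wx": -0.004, "wy": -0.004, "wz": 0.002}
    - {"tx": -0.0027, "ty": -0.0013, "tz": 0.01, "wx": -0.004, "wy": -0.004, "wz": 0.002}
    - {"tx": -0.0027, "ty": -0.0013, "tz": 0.01, "wx": -0.004, "wy": -0.004, "wz": 0.002}

```text
t: 11.88
eef_pos: [0.5173, 0.0125, 0.1555]
eef_rot: [[-0.818, 0.569, -0.085], [0.509, 0.647, -0.568], [-0.268, -0.508, -0.819]]
ft_force: [-0.6, -1.1, -1.8]
grip_width: 0.0429
finger_force: 40.0
```

```bash
cat > st.py <<'E'
from place import *
st=env.get_state(); R=st["eef_rot"]
d=A.T@(st["eef_pos"]-tip); print("t",st["t"],"TCP in arb (from tip) mm",(d*1e3).round(1),"seat h",(d[2]*1e3+69).round(1))
print("F tool",(R.T@st["ft_force"]).round(1),"M tool",(R.T@st["moment"]).round(2),"w",round(st["grip_width"],4),"ff",round(st["finger_force"],1), "q",st["joints"].round(2))
x=A.T@R[:,0]; print("roll",np.degrees(np.arctan2(x[1],x[0])).round(1),"tilt",np.degrees(np.arccos(-(A.T@R[:,2])[2])).round(1))
E
python3 st.py
```

```text
t 11.875 TCP in arb (from tip) mm [ 0.5  0.5 -0.2] seat h 68.8
F tool [ 0.4 -0.2  2.1] M tool [-0.36  0.21 -0.03] w 0.0429 ff 40.0 q [ 0.18  0.54  1.82 -0.65  1.11 -0.36]
roll -117.9 tilt 0.1
```

Call:
jog_arm:
  steps:
    - {"tx": 0, "ty": 0, "tz": 0.002, "wx": 0, "wy": 0, "wz": 0}
    - {"tx": 0, "ty": 0, "tz": 0.004, "wx": 0, "wy": 0, "wz": 0}
    - {"tx": 0, "ty": 0, "tz": 0.006, "wx": 0, "wy": 0, "wz": 0}
    - {"tx": 0, "ty": 0, "tz": 0.007, "wx": 0, "wy": 0, "wz": 0}
    - {"tx": 0, "ty": 0, "tz": 0.007, "wx": 0, "wy": 0, "wz": 0}

```text
t: 12.5
eef_pos: [0.5167, 0.0086, 0.1499]
eef_rot: [[-0.818, 0.569, -0.085], [0.509, 0.647, -0.568], [-0.268, -0.508, -0.819]]
ft_force: [-0.8, 0.2, -1.5]
grip_width: 0.0429
finger_force: 40.0
```

```bash
python3 st.py; python3 - <<'E'
from h import *
W=env.grab_frame('wrist'); save('w4',cv2.resize(W['pixels'][180:380,180:460],None,fx=2.8,fy=2.8,interpolation=cv2.INTER_CUBIC))
E
```

```text
t 12.5 TCP in arb (from tip) mm [ 0.5  0.5 -7.1] seat h 61.9
F tool [1.2 0.4 1.2] M tool [-0.42  0.23 -0.02] w 0.0429 ff 40.0 q [ 0.18  0.55  1.83 -0.66  1.09 -0.35]
roll -117.9 tilt 0.1
```

View pics/w4.png

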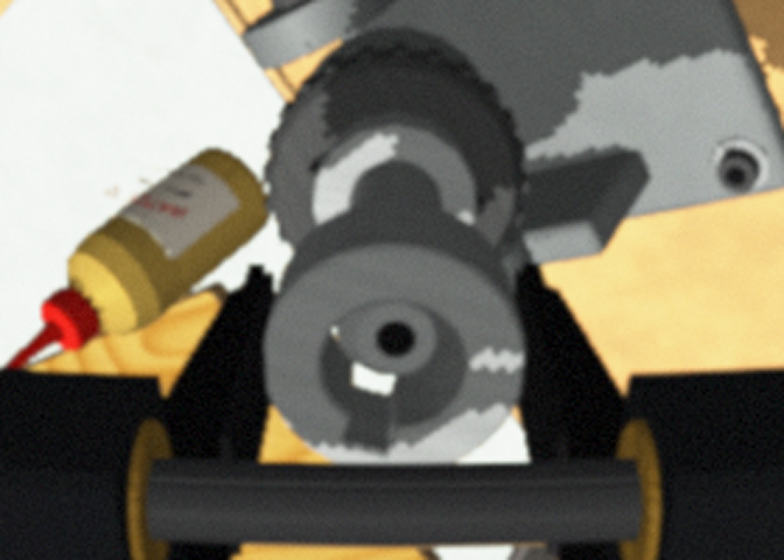

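Call:
jog_arm:
  steps:
    - {"tx": 0, "ty": 0, "tz": 0.002, "wx": 0, "wy": 0, "wz": 0}
    - {"tx": 0, "ty": 0, "tz": 0.004, "wx": 0, "wy": 0, "wz": 0}
    - {"tx": 0, "ty": 0, "tz": 0.0055, "wx": 0, "wy": 0, "wz": 0}
    - {"tx": 0, "ty": 0, "tz": 0.0065, "wx": 0, "wy": 0, "wz": 0}
    - {"tx": 0, "ty": 0, "tz": 0.0065, "wx": 0, "wy": 0, "wz": 0}

```text
t: 13.18
eef_pos: [0.5164, 0.005, 0.1446]
eef_rot: [[-0.818, 0.569, -0.084], [0.509, 0.647, -0.568], [-0.269, -0.507, -0.819]]
ft_force: [0.8, -0.7, -1.5]
grip_width: 0.0428
finger_force: 40.0
```

```bash
python3 st.py
```

```text
t 13.175 TCP in arb (from tip) mm [  0.5   0.7 -13.5] seat h 55.5
F tool [-0.6  0.8  1.6] M tool [-0.68  0.04  0.04] w 0.0428 ff 40.0 q [ 0.17  0.55  1.83 -0.67  1.08 -0.34]
roll -117.9 tilt 0.0
```

Lower face is estimated at ~51.5 mm with no contact force; moving on gently.

Call:
jog_arm:
  steps:
    - {"tx": 0, "ty": 0, "tz": 0.0015, "wx": 0, "wy": 0, "wz": 0}
    - {"tx": 0, "ty": 0, "tz": 0.003, "wx": 0, "wy": 0, "wz": 0}
    - {"tx": 0, "ty": 0, "tz": 0.004, "wx": 0, "wy": 0, "wz": 0}
    - {"tx": 0, "ty": 0, "tz": 0.004, "wx": 0, "wy": 0, "wz": 0}

```text
t: 13.68
eef_pos: [0.516, 0.0027, 0.1413]
eef_rot: [[-0.818, 0.569, -0.084], [0.509, 0.647, -0.568], [-0.269, -0.507, -0.819]]
ft_force: [3.5, 1.2, -2.5]
grip_width: 0.0432
finger_force: 40.0
```

```bash
python3 st.py
```

```text
t 13.675 TCP in arb (from tip) mm [  0.4   0.7 -17.5] seat h 51.5
F tool [-1.6  4.   1.1] M tool [-1.11 -0.03 -0.07] w 0.0432 ff 40.0 q [ 0.17  0.56  1.84 -0.67  1.07 -0.34]
roll -117.9 tilt 0.0
```

Call:
jog_arm:
  steps:
    - {"tx": -0.0002, "ty": 0.0006, "tz": 0.0015, "wx": 0, "wy": 0, "wz": 0}
    - {"tx": -0.0002, "ty": 0.0006, "tz": 0.003, "wx": 0, "wy": 0, "wz": 0}
    - {"tx": -0.0002, "ty": 0.0006, "tz": 0.0045, "wx": 0, "wy": 0, "wz": 0}
    - {"tx": -0.0002, "ty": 0.0006, "tz": 0.006, "wx": 0, "wy": 0, "wz": 0}
    - {"tx": -0.0002, "ty": 0.0006, "tz": 0.006, "wx": 0, "wy": 0, "wz": 0}

```text
t: 14.3
eef_pos: [0.5157, -0.0006, 0.1361]
eef_rot: [[-0.818, 0.569, -0.085], [0.509, 0.646, -0.568], [-0.268, -0.508, -0.819]]
ft_force: [0.1, 0.5, -0.8]
grip_width: 0.0426
finger_force: 40.0
```

```bash
python3 st.py
```

```text
t 14.3 TCP in arb (from tip) mm [  0.2   0.8 -23.7] seat h 45.3
F tool [0.4 0.7 0.4] M tool [-0.49  0.18 -0.  ] w 0.0426 ff 40.0 q [ 0.16  0.56  1.84 -0.68  1.06 -0.34]
roll -117.9 tilt 0.1
```

Call:
jog_arm:
  steps:
    - {"tx": 0, "ty": 0, "tz": 0.003, "wx": 0, "wy": 0, "wz": 0}
    - {"tx": 0, "ty": 0, "tz": 0.006, "wx": 0, "wy": 0, "wz": 0}
    - {"tx": 0, "ty": 0, "tz": 0.009, "wx": 0, "wy": 0, "wz": 0}
    - {"tx": 0, "ty": 0, "tz": 0.012, "wx": 0, "wy": 0, "wz": 0}
    - {"tx": 0, "ty": 0, "tz": 0.015, "wx": 0, "wy": 0, "wz": 0}
    - {"tx": 0, "ty": 0, "tz": 0.015, "wx": 0, "wy": 0, "wz": 0}

```text
t: 15.05
eef_pos: [0.5145, -0.0091, 0.1237]
eef_rot: [[-0.818, 0.569, -0.085], [0.509, 0.647, -0.568], [-0.268, -0.508, -0.819]]
ft_force: [-0.4, 0.2, -1.0]
grip_width: 0.043
finger_force: 40.0
```

```bash
python3 st.py
```

```text
t 15.05 TCP in arb (from tip) mm [  0.2   0.9 -38.7] seat h 30.3
F tool [0.7 0.4 0.8] M tool [-0.41  0.23 -0.05] w 0.043 ff 40.0 q [ 0.15  0.58  1.86 -0.7   1.03 -0.32]
roll -117.9 tilt 0.1
```

Call:
jog_arm:
  steps:
    - {"tx": 0, "ty": 0, "tz": 0.004, "wx": 0, "wy": 0, "wz": 0}
    - {"tx": 0, "ty": 0, "tz": 0.008, "wx": 0, "wy": 0, "wz": 0}
    - {"tx": 0, "ty": 0, "tz": 0.012, "wx": 0, "wy": 0, "wz": 0}
    - {"tx": 0, "ty": 0, "tz": 0.016, "wx": 0, "wy": 0, "wz": 0}
    - {"tx": 0, "ty": 0, "tz": 0.019, "wx": 0, "wy": 0, "wz": 0}
    - {"tx": 0, "ty": 0, "tz": 0.021, "wx": 0, "wy": 0, "wz": 0}
    - {"tx": 0, "ty": 0, "tz": 0.021, "wx": 0, "wy": 0, "wz": 0}

```text
t: 15.92
eef_pos: [0.5128, -0.021, 0.1066]
eef_rot: [[-0.818, 0.569, -0.085], [0.509, 0.647, -0.568], [-0.268, -0.508, -0.819]]
ft_force: [-0.6, -0.5, -1.6]
grip_width: 0.0427
finger_force: 40.0
```

```bash
python3 st.py
```

```text
t 15.925 TCP in arb (from tip) mm [  0.2   0.9 -59.6] seat h 9.4
F tool [0.7 0.2 1.6] M tool [-0.41  0.2   0.04] w 0.0427 ff 40.0 q [ 0.12  0.6   1.88 -0.73  0.98 -0.3 ]
roll -117.9 tilt 0.1
```

Call:
jog_arm:
  steps:
    - {"tx": 0, "ty": 0, "tz": 0.0015, "wx": 0, "wy": 0, "wz": 0}
    - {"tx": 0, "ty": 0, "tz": 0.003, "wx": 0, "wy": 0, "wz": 0}
    - {"tx": 0, "ty": 0, "tz": 0.004, "wx": 0, "wy": 0, "wz": 0}
    - {"tx": 0, "ty": 0, "tz": 0.005, "wx": 0, "wy": 0, "wz": 0}
    - {"tx": 0, "ty": 0, "tz": 0.005, "wx": 0, "wy": 0, "wz": 0}

```text
t: 16.55
eef_pos: [0.5124, -0.0237, 0.1028]
eef_rot: [[-0.818, 0.569, -0.084], [0.509, 0.647, -0.568], [-0.269, -0.508, -0.819]]
ft_force: [0.4, 1.5, 1.5]
grip_width: 0.043
finger_force: 40.0
```

```bash
python3 st.py
```

```text
t 16.55 TCP in arb (from tip) mm [  0.2   1.  -64.4] seat h 4.6
F tool [ 0.   0.5 -2.1] M tool [-0.25  0.33  0.03] w 0.043 ff 40.0 q [ 0.12  0.61  1.89 -0.73  0.97 -0.29]
roll -117.9 tilt 0.1
```

Call:
jog_arm:
  steps:
    - {"tx": 0, "ty": 0, "tz": 0.0005, "wx": 0, "wy": 0, "wz": 0}
    - {"tx": 0, "ty": 0, "tz": 0.001, "wx": 0, "wy": 0, "wz": 0}
    - {"tx": 0, "ty": 0, "tz": 0.001, "wx": 0, "wy": 0, "wz": 0}

```text
t: 16.92
eef_pos: [0.5125, -0.0238, 0.1027]
eef_rot: [[-0.818, 0.57, -0.084], [0.509, 0.647, -0.568], [-0.27, -0.507, -0.819]]
ft_force: [-1.7, 8.6, 10.6]
grip_width: 0.0429
finger_force: 40.0
```

```bash
python3 st.py
```

```text
t 16.925 TCP in arb (from tip) mm [  0.2   1.1 -64.5] seat h 4.5
F tool [  2.9  -0.8 -13.4] M tool [ 0.1   0.81 -0.01] w 0.0429 ff 40.0 q [ 0.12  0.61  1.89 -0.73  0.97 -0.29]
roll -117.9 tilt 0.1
```

```bash
sed -i 's/^yaw=1.4229.*/yaw=1.4229; A=Rarb(yaw); a=A[:,2]; tip=np.array([.5169,.0131,.1554])+A@[.0002,.001,.0009]/' place.py; python3 -c "
from h import *
print(rel([.462,.412,.065],down(np.pi/2))); st=env.get_state(); a=-st['eef_rot'][:,2]; print(rel(st['eef_pos']+.1*a+[-.02,.15,.05],down(np.pi/2)))"
```

```text
([0.2732, 0.2722, -0.2125], [-0.6126, 0.106, -0.6147])
([0.0792, 0.0603, -0.2245], [-0.6126, 0.106, -0.6147])
```

Call:
jog_arm:
  claw: 0.075
  steps:
    - {"tx": 0, "ty": 0, "tz": 0, "wx": 0, "wy": 0, "wz": 0}
    - {"tx": 0, "ty": 0, "tz": 0, "wx": 0, "wy": 0, "wz": 0}
    - {"tx": 0, "ty": 0, "tz": 0, "wx": 0, "wy": 0, "wz": 0}
    - {"tx": 0, "ty": 0, "tz": -0.03, "wx": 0, "wy": 0, "wz": 0}
    - {"tx": 0, "ty": 0, "tz": -0.09, "wx": 0, "wy": 0, "wz": 0}
    - {"tx": 0.01, "ty": 0.01, "tz": -0.14, "wx": 0, "wy": 0, "wz": 0}
    - {"tx": 0.05, "ty": 0.04, "tz": -0.19, "wx": -0.12, "wy": 0.02, "wz": -0.12}
    - {"tx": 0.08, "ty": 0.08, "tz": -0.225, "wx": -0.24, "wy": 0.04, "wz": -0.24}
    - {"tx": 0.273, "ty": 0.272, "tz": -0.2125, "wx": -0.613, "wy": 0.106, "wz": -0.615}
    - {"tx": 0.273, "ty": 0.272, "tz": -0.2125, "wx": -0.613, "wy": 0.106, "wz": -0.615}
    - {"tx": 0.273, "ty": 0.272, "tz": -0.2125, "wx": -0.613, "wy": 0.106, "wz": -0.615}
    - {"tx": 0.273, "ty": 0.272, "tz": -0.2125, "wx": -0.613, "wy": 0.106, "wz": -0.615}
    - {"tx": 0.273, "ty": 0.272, "tz": -0.2125, "wx": -0.613, "wy": 0.106, "wz": -0.615}
    - {"tx": 0.273, "ty": 0.272, "tz": -0.2125, "wx": -0.613, "wy": 0.106, "wz": -0.615}
    - {"tx": 0.273, "ty": 0.272, "tz": -0.2125, "wx": -0.613, "wy": 0.106, "wz": -0.615}

```text
t: 18.8
eef_pos: [0.4625, 0.4106, 0.0652]
eef_rot: [[-1.0, 0.0, -0.0], [0.0, 1.0, 0.001], [0.0, 0.001, -1.0]]
ft_force: [0.6, 1.2, 0.0]
grip_width: 0.0752
finger_force: 0.0
```

```bash
python3 - <<'E'
from h import *
W=env.grab_frame("wrist"); st=env.get_state();print(st["t"],st["eef_pos"].round(4),st["eef_rot"].round(3)[:,1],st["joints"].round(2))
for q in env.place_of(W,"cutter")[:2]: print(np.round(q["position"],1),round(q["score"],2),onz(W,q["position"],0,True).round(4))
a=look(W,[.462,.412],.014,"a",80)
P=env.grab_frame("wrist")
cv2.imwrite("pics/cut.png",a[:,:,::-1])
E
```

```text
18.85 [0.4626 0.4105 0.0654] [0.001 1.    0.001] [ 0.62  0.66  1.71  0.    0.77 -0.95]
[330.4 249.3] 0.71 [0.4604 0.4168 0.    ]
```

View pics/cut.png

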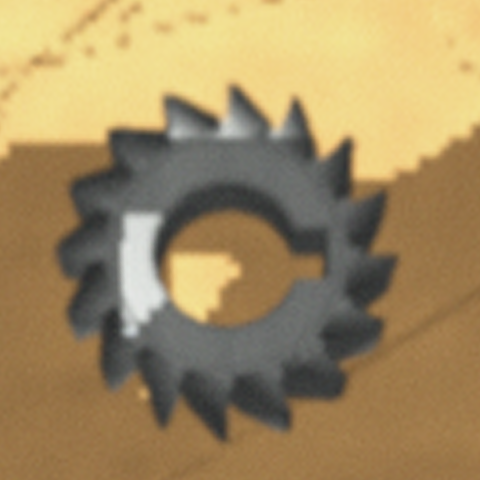

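Call:
jog_arm:
  claw: 0.09
  steps:
    - {"tx": 0.004, "ty": 0.004, "tz": 0, "wx": 0, "wy": 0, "wz": 0.18}
    - {"tx": 0.004, "ty": 0.004, "tz": 0, "wx": 0, "wy": 0, "wz": 0.36}
    - {"tx": 0.004, "ty": 0.004, "tz": 0, "wx": 0, "wy": 0, "wz": 0.54}
    - {"tx": 0.004, "ty": 0.004, "tz": 0, "wx": 0, "wy": 0, "wz": 0.72}
    - {"tx": 0.004, "ty": 0.004, "tz": 0.01, "wx": 0, "wy": 0, "wz": 0.9}
    - {"tx": 0.004, "ty": 0.004, "tz": 0.02, "wx": 0, "wy": 0, "wz": 1.08}
    - {"tx": 0.004, "ty": 0.004, "tz": 0.03, "wx": 0, "wy": 0, "wz": 1.26}
    - {"tx": 0.004, "ty": 0.004, "tz": 0.045, "wx": 0, "wy": 0, "wz": 1.357}
    - {"tx": 0.004, "ty": 0.004, "tz": 0.058, "wx": 0, "wy": 0, "wz": 1.357}
    - {"tx": 0.004, "ty": 0.004, "tz": 0.061, "wx": 0, "wy": 0, "wz": 1.357}
    - {"tx": 0.004, "ty": 0.004, "tz": 0.061, "wx": 0, "wy": 0, "wz": 1.357}

```text
t: 20.32
eef_pos: [0.458, 0.4152, 0.0036]
eef_rot: [[-0.213, 0.977, -0.001], [0.977, 0.213, 0.0], [0.001, -0.001, -1.0]]
ft_force: [0.1, -0.2, 0.1]
grip_width: 0.0897
finger_force: 0.0
```

Call:
jog_arm:
  claw: 0.048
  newtons: 40
  steps:
    - {"tx": 0, "ty": 0, "tz": 0, "wx": 0, "wy": 0, "wz": 0}
    - {"tx": 0, "ty": 0, "tz": 0, "wx": 0, "wy": 0, "wz": 0}
    - {"tx": 0, "ty": 0, "tz": 0, "wx": 0, "wy": 0, "wz": 0}
    - {"tx": 0, "ty": 0, "tz": 0, "wx": 0, "wy": 0, "wz": 0}
    - {"tx": 0, "ty": 0, "tz": 0, "wx": 0, "wy": 0, "wz": 0}
    - {"tx": 0, "ty": 0, "tz": -0.03, "wx": 0, "wy": 0, "wz": 0}
    - {"tx": 0, "ty": 0, "tz": -0.09, "wx": 0, "wy": 0, "wz": 0}
    - {"tx": 0, "ty": 0, "tz": -0.15, "wx": 0, "wy": 0, "wz": 0}
    - {"tx": 0, "ty": 0, "tz": -0.18, "wx": 0, "wy": 0, "wz": 0}
    - {"tx": 0, "ty": 0, "tz": -0.18, "wx": 0, "wy": 0, "wz": 0}

```text
t: 21.58
eef_pos: [0.4584, 0.4156, 0.1852]
eef_rot: [[-0.212, 0.977, 0.002], [0.977, 0.212, 0.003], [0.002, 0.002, -1.0]]
ft_force: [-0.3, -0.2, -2.0]
grip_width: 0.0563
finger_force: 40.0
```

```bash
python3 place.py -125 78 4; python3 -c "
from h import *
W=env.grab_frame('wrist'); im=cv2.resize(W['pixels'][200:360,240:400],None,fx=4,fy=4,interpolation=cv2.INTER_CUBIC)[:600]; save('w5',im); print(W['cy'],tpix([0,0,.0036]),tpix([0,0,-.0104]))"
```

```text
21.575 [0.4584 0.4156 0.1852] [6.290e-01 5.100e-01 1.611e+00 1.000e-03 1.018e+00 4.150e-01] [-0.29 -0.23 -1.95] [-0.08  0.04 -0.01] 0.0563 40.0
([-0.3988, -0.0247, 0.0174], [0.3832, -0.4907, -0.5793])
236.2413471822493 [320.8 295.2] [320.8 307.8]
```

Call:
jog_arm:
  steps:
    - {"tx": -0.05, "ty": -0.005, "tz": -0.02, "wx": 0.06, "wy": -0.08, "wz": -0.1}
    - {"tx": -0.11, "ty": -0.01, "tz": -0.02, "wx": 0.12, "wy": -0.16, "wz": -0.2}
    - {"tx": -0.17, "ty": -0.015, "tz": -0.02, "wx": 0.19, "wy": -0.245, "wz": -0.29}
    - {"tx": -0.23, "ty": -0.02, "tz": -0.02, "wx": 0.26, "wy": -0.33, "wz": -0.39}
    - {"tx": -0.29, "ty": -0.025, "tz": -0.02, "wx": 0.32, "wy": -0.41, "wz": -0.48}
    - {"tx": -0.345, "ty": -0.025, "tz": -0.01, "wx": 0.383, "wy": -0.491, "wz": -0.579}
    - {"tx": -0.375, "ty": -0.025, "tz": 0.0, "wx": 0.383, "wy": -0.491, "wz": -0.579}
    - {"tx": -0.399, "ty": -0.025, "tz": 0.0174, "wx": 0.383, "wy": -0.491, "wz": -0.579}
    - {"tx": -0.399, "ty": -0.025, "tz": 0.0174, "wx": 0.383, "wy": -0.491, "wz": -0.579}
    - {"tx": -0.399, "ty": -0.025, "tz": 0.0174, "wx": 0.383, "wy": -0.491, "wz": -0.579}

```text
t: 22.88
eef_pos: [0.5179, 0.0204, 0.1649]
eef_rot: [[-0.742, 0.664, -0.088], [0.585, 0.578, -0.569], [-0.327, -0.474, -0.818]]
ft_force: [-0.2, 0.6, -1.5]
grip_width: 0.0562
finger_force: 40.0
```

```bash
python3 st.py; python3 place.py -125 65 3.6
```

```text
t 22.875 TCP in arb (from tip) mm [-0.7 -1.  11.1] seat h 80.1
F tool [1.  0.9 0.9] M tool [-0.4   0.23  0.01] w 0.0562 ff 40.0 q [ 0.2   0.53  1.8  -0.64  1.14 -0.24]
roll -124.9 tilt 0.2
22.875 [0.5179 0.0204 0.1649] [ 0.197  0.533  1.8   -0.639  1.136 -0.243] [-0.17  0.62 -1.49] [ 0.45 -0.1   0.02] 0.0562 40.0
([-0.0013, 0.0, 0.0115], [-0.0042, -0.0011, 0.0021])
```

Call:
jog_arm:
  steps:
    - {"tx": -0.0013, "ty": 0, "tz": 0.002, "wx": -0.004, "wy": 0, "wz": 0}
    - {"tx": -0.0013, "ty": 0, "tz": 0.005, "wx": -0.004, "wy": 0, "wz": 0}
    - {"tx": -0.0013, "ty": 0, "tz": 0.008, "wx": -0.004, "wy": 0, "wz": 0}
    - {"tx": -0.0013, "ty": 0, "tz": 0.0105, "wx": -0.004, "wy": 0, "wz": 0}
    - {"tx": -0.0013, "ty": 0, "tz": 0.012, "wx": -0.004, "wy": 0, "wz": 0}
    - {"tx": -0.0013, "ty": 0, "tz": 0.013, "wx": -0.004, "wy": 0, "wz": 0}
    - {"tx": -0.0013, "ty": 0, "tz": 0.013, "wx": -0.004, "wy": 0, "wz": 0}

```text
t: 23.75
eef_pos: [0.518, 0.012, 0.1556]
eef_rot: [[-0.742, 0.666, -0.084], [0.585, 0.58, -0.567], [-0.328, -0.469, -0.82]]
ft_force: [-1.5, 2.3, -0.5]
grip_width: 0.056
finger_force: 40.0
```

```bash
python3 st.py
```

```text
t 23.75 TCP in arb (from tip) mm [ 0.7  0.3 -1.3] seat h 67.7
F tool [ 2.6  0.6 -0.8] M tool [-0.4   0.72 -0.  ] w 0.056 ff 40.0 q [ 0.18  0.54  1.82 -0.65  1.1  -0.24]
roll -124.9 tilt 0.0
```

Call:
jog_arm:
  steps:
    - {"tx": 0.0008, "ty": 0, "tz": 0.001, "wx": 0, "wy": 0, "wz": 0}
    - {"tx": 0.0008, "ty": 0, "tz": 0.003, "wx": 0, "wy": 0, "wz": 0}
    - {"tx": 0.0008, "ty": 0, "tz": 0.005, "wx": 0, "wy": 0, "wz": 0}
    - {"tx": 0.0008, "ty": 0, "tz": 0.006, "wx": 0, "wy": 0, "wz": 0}
    - {"tx": 0.0008, "ty": 0, "tz": 0.006, "wx": 0, "wy": 0, "wz": 0}

```text
t: 24.38
eef_pos: [0.5164, 0.009, 0.1499]
eef_rot: [[-0.742, 0.665, -0.085], [0.585, 0.58, -0.567], [-0.327, -0.47, -0.82]]
ft_force: [-2.3, 4.0, -2.5]
grip_width: 0.0559
finger_force: 40.0
```

```bash
python3 st.py
```

```text
t 24.375 TCP in arb (from tip) mm [ 0.  -0.8 -7.8] seat h 61.2
F tool [ 4.9  2.  -0.1] M tool [-0.45  1.25 -0.02] w 0.0559 ff 40.0 q [ 0.18  0.55  1.83 -0.66  1.09 -0.23]
roll -124.9 tilt 0.1
```

Call:
jog_arm:
  steps:
    - {"tx": 0.0007, "ty": 0.0002, "tz": 0.001, "wx": 0, "wy": 0, "wz": 0}
    - {"tx": 0.0007, "ty": 0.0002, "tz": 0.003, "wx": 0, "wy": 0, "wz": 0}
    - {"tx": 0.0007, "ty": 0.0002, "tz": 0.0045, "wx": 0, "wy": 0, "wz": 0}
    - {"tx": 0.0007, "ty": 0.0002, "tz": 0.006, "wx": 0, "wy": 0, "wz": 0}
    - {"tx": 0.0007, "ty": 0.0002, "tz": 0.0065, "wx": 0, "wy": 0, "wz": 0}
    - {"tx": 0.0007, "ty": 0.0002, "tz": 0.0065, "wx": 0, "wy": 0, "wz": 0}

```text
t: 25.12
eef_pos: [0.516, 0.0058, 0.1447]
eef_rot: [[-0.742, 0.665, -0.084], [0.585, 0.58, -0.567], [-0.328, -0.47, -0.82]]
ft_force: [-3.2, 3.1, -0.5]
grip_width: 0.056
finger_force: 40.0
```

```bash
python3 st.py
```

```text
t 25.125 TCP in arb (from tip) mm [ -0.3  -0.8 -13.9] seat h 55.1
F tool [ 4.3 -0.1 -1.1] M tool [-0.36  1.06 -0.01] w 0.056 ff 40.0 q [ 0.17  0.55  1.83 -0.67  1.08 -0.22]
roll -124.9 tilt 0.0
```

Call:
jog_arm:
  steps:
    - {"tx": 0.0004, "ty": 0, "tz": 0.001, "wx": 0, "wy": 0, "wz": 0}
    - {"tx": 0.0004, "ty": 0, "tz": 0.002, "wx": 0, "wy": 0, "wz": 0}
    - {"tx": 0.0004, "ty": 0, "tz": 0.003, "wx": 0, "wy": 0, "wz": 0}
    - {"tx": 0.0004, "ty": 0, "tz": 0.003, "wx": 0, "wy": 0, "wz": 0}

```text
t: 25.62
eef_pos: [0.5157, 0.0042, 0.1421]
eef_rot: [[-0.742, 0.666, -0.084], [0.585, 0.58, -0.567], [-0.329, -0.469, -0.82]]
ft_force: [0.2, 1.9, -4.0]
grip_width: 0.0557
finger_force: 40.0
```

```bash
python3 st.py
```

```text
t 25.625 TCP in arb (from tip) mm [ -0.5  -0.9 -17. ] seat h 52.0
F tool [2.3 3.1 2.2] M tool [-0.65  0.59  0.  ] w 0.0557 ff 40.0 q [ 0.17  0.56  1.84 -0.67  1.07 -0.22]
roll -124.9 tilt 0.1
```

Call:
jog_arm:
  steps:
    - {"tx": 0.0002, "ty": 0.0002, "tz": 0.002, "wx": 0, "wy": 0, "wz": 0}
    - {"tx": 0.0002, "ty": 0.0002, "tz": 0.005, "wx": 0, "wy": 0, "wz": 0}
    - {"tx": 0.0002, "ty": 0.0002, "tz": 0.008, "wx": 0, "wy": 0, "wz": 0}
    - {"tx": 0.0002, "ty": 0.0002, "tz": 0.011, "wx": 0, "wy": 0, "wz": 0}
    - {"tx": 0.0002, "ty": 0.0002, "tz": 0.012, "wx": 0, "wy": 0, "wz": 0}

```text
t: 26.25
eef_pos: [0.5146, -0.0024, 0.132]
eef_rot: [[-0.742, 0.666, -0.084], [0.585, 0.58, -0.567], [-0.329, -0.469, -0.82]]
ft_force: [1.2, 1.5, -2.3]
grip_width: 0.0564
finger_force: 40.0
```

```bash
python3 st.py
```

```text
t 26.25 TCP in arb (from tip) mm [ -0.8  -0.9 -29.1] seat h 39.9
F tool [0.7 2.8 0.9] M tool [-0.65  0.3  -0.05] w 0.0564 ff 40.0 q [ 0.16  0.57  1.85 -0.68  1.05 -0.21]
roll -124.9 tilt 0.0
```

Smooth; down to near the thick collar (14.3 mm to go).

Call:
jog_arm:
  steps:
    - {"tx": 0, "ty": 0.0003, "tz": 0.003, "wx": 0, "wy": 0, "wz": 0}
    - {"tx": 0, "ty": 0.0003, "tz": 0.006, "wx": 0, "wy": 0, "wz": 0}
    - {"tx": 0, "ty": 0.0003, "tz": 0.009, "wx": 0, "wy": 0, "wz": 0}
    - {"tx": 0, "ty": 0.0003, "tz": 0.011, "wx": 0, "wy": 0, "wz": 0}
    - {"tx": 0, "ty": 0.0003, "tz": 0.0125, "wx": 0, "wy": 0, "wz": 0}
    - {"tx": 0, "ty": 0.0003, "tz": 0.0135, "wx": 0, "wy": 0, "wz": 0}
    - {"tx": 0, "ty": 0.0003, "tz": 0.0145, "wx": 0, "wy": 0, "wz": 0}
    - {"tx": 0, "ty": 0.0003, "tz": 0.0145, "wx": 0, "wy": 0, "wz": 0}

```text
t: 27.25
eef_pos: [0.5135, -0.0103, 0.1202]
eef_rot: [[-0.742, 0.666, -0.084], [0.585, 0.58, -0.567], [-0.329, -0.47, -0.819]]
ft_force: [-0.1, 1.1, -0.2]
grip_width: 0.056
finger_force: 40.0
```

```bash
python3 st.py
```

```text
t 27.25 TCP in arb (from tip) mm [ -1.   -1.  -43.3] seat h 25.7
F tool [ 0.8  0.6 -0.5] M tool [-0.16  0.45 -0.02] w 0.056 ff 40.0 q [ 0.14  0.58  1.87 -0.7   1.02 -0.19]
roll -124.9 tilt 0.0
```

Call:
jog_arm:
  steps:
    - {"tx": 0, "ty": 0, "tz": 0.0006, "wx": 0, "wy": 0, "wz": 0}
    - {"tx": 0, "ty": 0, "tz": 0.0012, "wx": 0, "wy": 0, "wz": 0}
    - {"tx": 0, "ty": 0, "tz": 0.0012, "wx": 0, "wy": 0, "wz": 0}

```text
t: 27.62
eef_pos: [0.5135, -0.0105, 0.1201]
eef_rot: [[-0.741, 0.666, -0.083], [0.585, 0.58, -0.567], [-0.329, -0.469, -0.82]]
ft_force: [-3.9, 9.2, 11.8]
grip_width: 0.0562
finger_force: 40.0
```

```bash
python3 st.py;  python3 -c "
from h import *
print(rel([.498,.302,.065],down(np.pi/2)))"
```

```text
t 27.625 TCP in arb (from tip) mm [ -1.   -0.9 -43.5] seat h 25.5
F tool [  4.4  -2.8 -14.6] M tool [ 0.47  0.92 -0.01] w 0.0562 ff 40.0 q [ 0.14  0.58  1.87 -0.7   1.01 -0.19]
roll -125.0 tilt 0.1
([0.2124, 0.1968, -0.1307], [-0.6076, 0.1445, -0.7338])
```

Call:
jog_arm:
  claw: 0.08
  steps:
    - {"tx": 0, "ty": 0, "tz": 0, "wx": 0, "wy": 0, "wz": 0}
    - {"tx": 0, "ty": 0, "tz": 0, "wx": 0, "wy": 0, "wz": 0}
    - {"tx": 0, "ty": 0, "tz": 0, "wx": 0, "wy": 0, "wz": 0}
    - {"tx": 0, "ty": 0, "tz": -0.03, "wx": 0, "wy": 0, "wz": 0}
    - {"tx": 0, "ty": 0, "tz": -0.08, "wx": 0, "wy": 0, "wz": 0}
    - {"tx": 0.02, "ty": 0.02, "tz": -0.13, "wx": 0, "wy": 0, "wz": 0}
    - {"tx": 0.07, "ty": 0.06, "tz": -0.16, "wx": -0.12, "wy": 0.03, "wz": -0.14}
    - {"tx": 0.11, "ty": 0.1, "tz": -0.17, "wx": -0.24, "wy": 0.06, "wz": -0.28}
    - {"tx": 0.212, "ty": 0.197, "tz": -0.131, "wx": -0.608, "wy": 0.1445, "wz": -0.734}
    - {"tx": 0.212, "ty": 0.197, "tz": -0.131, "wx": -0.608, "wy": 0.1445, "wz": -0.734}
    - {"tx": 0.212, "ty": 0.197, "tz": -0.131, "wx": -0.608, "wy": 0.1445, "wz": -0.734}
    - {"tx": 0.212, "ty": 0.197, "tz": -0.131, "wx": -0.608, "wy": 0.1445, "wz": -0.734}
    - {"tx": 0.212, "ty": 0.197, "tz": -0.131, "wx": -0.608, "wy": 0.1445, "wz": -0.734}
    - {"tx": 0.212, "ty": 0.197, "tz": -0.131, "wx": -0.608, "wy": 0.1445, "wz": -0.734}

```text
t: 29.38
eef_pos: [0.4984, 0.3015, 0.0645]
eef_rot: [[-1.0, 0.001, -0.001], [0.001, 1.0, -0.0], [0.001, -0.0, -1.0]]
ft_force: [0.2, 0.2, 0.3]
grip_width: 0.0802
finger_force: 0.0
```

```bash
python3 - <<'E'
from h import *
W=env.grab_frame("wrist"); st=env.get_state();print(st["t"],st["eef_pos"].round(4),st["eef_rot"].round(3)[:,1],st["joints"].round(2))
for q in env.place_of(W,"thin_collar")[:3]: print(np.round(q["position"],1),round(q["score"],2),onz(W,q["position"],0,True).round(4))
a=look(W,[.498,.302],.012,"a",64); save("thin_rect",a)
hsv=cv2.cvtColor(a,cv2.COLOR_RGB2HSV); S=cv2.GaussianBlur(hsv[...,1],(7,7),0); V=hsv[...,2]
for r in range(0,384,12): print("".join(" .:-=+*#%@"[min(9,int(S[r,c])*10//200)] for c in range(0,384,6)))
print(S[::48,::48])
E
```

```text
29.425 [0.4984 0.3016 0.0646] [0. 1. 0.] [ 0.43  0.62  1.8   0.    0.72 -1.14]
[556.7 273.9] 0.81 [0.5185 0.4894 0.    ]
[324.8 255.7] 0.57 [0.5007 0.3039 0.    ]
+++++++++*+++++++++*+++++++++++++**************++**+*++++*++++++
+++*++++++++++*****++++*++++*++++++***********************+***+*
++++++++++++*******+++++++++++++****************************+*+*
++++++++++++++++++++++++++++++++++++**********+*****+*********+*
+++++++++++++++++++++++++===-----==++*++++**++****++**+*****++++
++++++++++++++++++++=-:.             .:-=++*++++++*+**+++*+*++++
+++++++++++++++++=:                       :=++++++++++++++++++++
***************+.                           :=++++++++++++++++++
*************+-                               -+******++++++++++
*#**#*#**#*+-.                                 .=***************
********#*+:                                     =**************
*##*******:               .:-----:.               -*********#***
#********=             -+****#*#****+-            .=************
*******#+:           -**#****#*********=           :***#**#*****
******#*=          .=***#**
[... 723 characters left out ...]
       -+*******#**********#*
*****#***********#**+-.               .-+******************#*#**
****#*#********#*********++==---===+****************************
******#**#*******#*******#*****#*****#**************************
***************#*********#***#************************#*********
#**********#**********#****#***********#*****#***#*************#
*********#*********#******#********************#****************
[[119 118 118 113 118 123 118 119]
 [114 107 106 101  74 118 120 121]
 [137 137   6   7   8   6 122 116]
 [140 130  10 105 134   6   7 137]
 [136  92   4 139 135 140   4 137]
 [148 141   8  99 136 138   7 134]
 [139 138  53   6   2   9 139 138]
 [138 139 139 134 136 136 137 135]]
```

```bash
python3 - <<'E'
from h import *
from scipy.optimize import minimize
W=env.grab_frame("wrist"); a=look(W,[.498,.302],.012,"a",64)
S=cv2.GaussianBlur(cv2.cvtColor(a,cv2.COLOR_RGB2HSV)[...,1],(5,5),0)
M=(S<65).astype(float); print(M.mean())
R,t,F=cam(W); C=-R.T@t; N=384; v=np.linspace(-.032,.032,N)
X,Y=np.meshgrid(.302-v,.498-v); X,Y=Y,X   # X world x (rows), Y world y (cols)
def model(p):
    cx,cy,k=p[0]/1e3+.498,p[1]/1e3+.302,p[2]/10
    out=np.zeros((N,N));hole=np.ones((N,N)); sg=lambda d:1/(1+np.exp(-np.clip(d/.0003,-40,40)))
    for z in(.012,.006,0.):
        s=(C[2]-z)/(C[2]-.012); x=C[0]+(X-C[0])*s-cx; y=C[1]+(Y-C[1])*s-cy
        r=np.hypot(x,y); u=x*np.cos(k)+y*np.sin(k); w=-x*np.sin(k)+y*np.cos(k)
        out=np.maximum(out,sg(.022-r)); key=sg(np.minimum(np.minimum(.0041-abs(w),.0172-u),u)); hole=np.minimum(hole,np.maximum(sg(.012-r),key))
    return out*(1-hole)
f=lambda p:((model(p)-M)**2).mean()
best=min((minimize(f,[1,1.5,k],method="Nelder-Mead",options=dict(initial_simplex=[[1,1.5,k],[2,1.5,k],[1,3,k],[1,1.5,k+1]],maxiter=120)) for k in(-24,-21)),key=lambda r:r.fun)
p=best.x; print(best.fun, p[0]/1e3+.498,p[1]/1e3+.302,np.degrees(p[2]/10))
st=env.get_state(); print(st["eef_pos"],st["t"],st["joints"].round(2))
E
```

```text
0.2822062174479167
0.019855865280304287 0.5005412946812527 0.30404366273904404 -125.20372576855857
[0.49835555 0.30164013 0.06458675] 29.525 [ 0.43  0.62  1.8   0.    0.72 -1.14]
```

Call:
jog_arm:
  steps:
    - {"tx": -0.002, "ty": 0.0024, "tz": 0, "wx": 0, "wy": 0, "wz": 0.18}
    - {"tx": -0.002, "ty": 0.0024, "tz": 0, "wx": 0, "wy": 0, "wz": 0.36}
    - {"tx": -0.002, "ty": 0.0024, "tz": 0, "wx": 0, "wy": 0, "wz": 0.54}
    - {"tx": -0.002, "ty": 0.0024, "tz": 0, "wx": 0, "wy": 0, "wz": 0.72}
    - {"tx": -0.002, "ty": 0.0024, "tz": 0, "wx": 0, "wy": 0, "wz": 0.9}
    - {"tx": -0.002, "ty": 0.0024, "tz": 0.01, "wx": 0, "wy": 0, "wz": 1.08}
    - {"tx": -0.002, "ty": 0.0024, "tz": 0.02, "wx": 0, "wy": 0, "wz": 1.26}
    - {"tx": -0.002, "ty": 0.0024, "tz": 0.03, "wx": 0, "wy": 0, "wz": 1.44}
    - {"tx": -0.002, "ty": 0.0024, "tz": 0.045, "wx": 0, "wy": 0, "wz": 1.571}
    - {"tx": -0.002, "ty": 0.0024, "tz": 0.058, "wx": 0, "wy": 0, "wz": 1.571}
    - {"tx": -0.002, "ty": 0.0024, "tz": 0.061, "wx": 0, "wy": 0, "wz": 1.571}
    - {"tx": -0.002, "ty": 0.0024, "tz": 0.061, "wx": 0, "wy": 0, "wz": 1.571}

```text
t: 31.02
eef_pos: [0.5002, 0.304, 0.0034]
eef_rot: [[-0.002, 1.0, -0.001], [1.0, 0.002, 0.0], [0.0, -0.001, -1.0]]
ft_force: [0.5, -0.5, 0.4]
grip_width: 0.0797
finger_force: 0.0
```

Call:
jog_arm:
  claw: 0.035
  newtons: 40
  steps:
    - {"tx": 0, "ty": 0, "tz": 0, "wx": 0, "wy": 0, "wz": 0}
    - {"tx": 0, "ty": 0, "tz": 0, "wx": 0, "wy": 0, "wz": 0}
    - {"tx": 0, "ty": 0, "tz": 0, "wx": 0, "wy": 0, "wz": 0}
    - {"tx": 0, "ty": 0, "tz": 0, "wx": 0, "wy": 0, "wz": 0}
    - {"tx": 0, "ty": 0, "tz": 0, "wx": 0, "wy": 0, "wz": 0}
    - {"tx": 0, "ty": 0, "tz": 0, "wx": 0, "wy": 0, "wz": 0}
    - {"tx": 0, "ty": 0, "tz": -0.03, "wx": 0, "wy": 0, "wz": 0}
    - {"tx": 0, "ty": 0, "tz": -0.09, "wx": 0, "wy": 0, "wz": 0}
    - {"tx": 0, "ty": 0, "tz": -0.15, "wx": 0, "wy": 0, "wz": 0}
    - {"tx": 0, "ty": 0, "tz": -0.18, "wx": 0, "wy": 0, "wz": 0}
    - {"tx": 0, "ty": 0, "tz": -0.18, "wx": 0, "wy": 0, "wz": 0}

```text
t: 32.4
eef_pos: [0.501, 0.3042, 0.1854]
eef_rot: [[-0.0, 1.0, 0.003], [1.0, 0.0, 0.002], [0.002, 0.003, -1.0]]
ft_force: [-0.1, -0.1, -1.8]
grip_width: 0.0429
finger_force: 40.0
```

```bash
python3 place.py -99 80 3.6
```

```text
32.4 [0.501  0.3042 0.1854] [4.330e-01 4.650e-01 1.693e+00 1.000e-03 9.800e-01 4.320e-01] [-0.05 -0.07 -1.83] [-0.08  0.06  0.06] 0.0429 40.0
([-0.2826, 0.0181, 0.0167], [0.4628, -0.4637, -1.2244])
```

Call:
jog_arm:
  steps:
    - {"tx": -0.03, "ty": 0.002, "tz": -0.02, "wx": 0.058, "wy": -0.058, "wz": -0.153}
    - {"tx": -0.07, "ty": 0.004, "tz": -0.02, "wx": 0.116, "wy": -0.116, "wz": -0.306}
    - {"tx": -0.11, "ty": 0.006, "tz": -0.02, "wx": 0.174, "wy": -0.174, "wz": -0.459}
    - {"tx": -0.15, "ty": 0.01, "tz": -0.02, "wx": 0.231, "wy": -0.232, "wz": -0.612}
    - {"tx": -0.19, "ty": 0.014, "tz": -0.02, "wx": 0.289, "wy": -0.29, "wz": -0.765}
    - {"tx": -0.22, "ty": 0.018, "tz": -0.02, "wx": 0.347, "wy": -0.348, "wz": -0.918}
    - {"tx": -0.245, "ty": 0.018, "tz": -0.01, "wx": 0.405, "wy": -0.406, "wz": -1.071}
    - {"tx": -0.265, "ty": 0.018, "tz": 0.005, "wx": 0.463, "wy": -0.464, "wz": -1.224}
    - {"tx": -0.2826, "ty": 0.018, "tz": 0.0167, "wx": 0.463, "wy": -0.464, "wz": -1.224}
    - {"tx": -0.2826, "ty": 0.018, "tz": 0.0167, "wx": 0.463, "wy": -0.464, "wz": -1.224}
    - {"tx": -0.2826, "ty": 0.018, "tz": 0.0167, "wx": 0.463, "wy": -0.464, "wz": -1.224}

```text
t: 33.78
eef_pos: [0.5184, 0.0216, 0.1662]
eef_rot: [[-0.958, 0.272, -0.088], [0.273, 0.776, -0.569], [-0.086, -0.569, -0.818]]
ft_force: [0.1, -0.7, -0.7]
grip_width: 0.0423
finger_force: 40.0
```

```bash
python3 st.py; python3 place.py -99 65 3.6
```

```text
t 33.775 TCP in arb (from tip) mm [-1.1 -0.8 12.9] seat h 81.9
F tool [-0.2 -0.1  0.9] M tool [-0.42 -0.03 -0.04] w 0.0423 ff 40.0 q [ 0.2   0.53  1.8  -0.64  1.14 -0.7 ]
roll -98.9 tilt 0.2
33.775 [0.5184 0.0216 0.1662] [ 0.198  0.532  1.797 -0.637  1.14  -0.698] [ 0.1  -0.69 -0.65] [ 0.39 -0.12  0.08] 0.0423 40.0
([-0.001, -0.0009, 0.0133], [-0.0029, -0.0031, 0.0018])
```

Call:
jog_arm:
  steps:
    - {"tx": -0.0006, "ty": -0.0007, "tz": 0.003, "wx": -0.003, "wy": -0.003, "wz": 0}
    - {"tx": -0.0006, "ty": -0.0007, "tz": 0.006, "wx": -0.003, "wy": -0.003, "wz": 0}
    - {"tx": -0.0006, "ty": -0.0007, "tz": 0.009, "wx": -0.003, "wy": -0.003, "wz": 0}
    - {"tx": -0.0006, "ty": -0.0007, "tz": 0.012, "wx": -0.003, "wy": -0.003, "wz": 0}
    - {"tx": -0.0006, "ty": -0.0007, "tz": 0.0145, "wx": -0.003, "wy": -0.003, "wz": 0}
    - {"tx": -0.0006, "ty": -0.0007, "tz": 0.0165, "wx": -0.003, "wy": -0.003, "wz": 0}
    - {"tx": -0.0006, "ty": -0.0007, "tz": 0.0165, "wx": -0.003, "wy": -0.003, "wz": 0}

```text
t: 34.65
eef_pos: [0.5173, 0.0111, 0.1534]
eef_rot: [[-0.958, 0.272, -0.084], [0.271, 0.778, -0.567], [-0.089, -0.567, -0.819]]
ft_force: [0.3, 0.7, -0.4]
grip_width: 0.0429
finger_force: 40.0
```

```bash
python3 st.py
```

```text
t 34.65 TCP in arb (from tip) mm [ 0.2 -0.3 -3.6] seat h 65.4
F tool [-0.   0.9 -0.1] M tool [-0.42  0.12 -0.01] w 0.0429 ff 40.0 q [ 0.18  0.54  1.82 -0.66  1.1  -0.69]
roll -98.9 tilt 0.0
```

Lower face at ~62 mm, no contact. On to just below the key end, gently.

Call:
jog_arm:
  steps:
    - {"tx": 0, "ty": 0, "tz": 0.003, "wx": 0, "wy": 0, "wz": 0}
    - {"tx": 0, "ty": 0, "tz": 0.006, "wx": 0, "wy": 0, "wz": 0}
    - {"tx": 0, "ty": 0, "tz": 0.008, "wx": 0, "wy": 0, "wz": 0}
    - {"tx": 0, "ty": 0, "tz": 0.0095, "wx": 0, "wy": 0, "wz": 0}
    - {"tx": 0, "ty": 0, "tz": 0.0105, "wx": 0, "wy": 0, "wz": 0}
    - {"tx": 0, "ty": 0, "tz": 0.0105, "wx": 0, "wy": 0, "wz": 0}

```text
t: 35.4
eef_pos: [0.5164, 0.0052, 0.1449]
eef_rot: [[-0.958, 0.272, -0.084], [0.271, 0.778, -0.567], [-0.089, -0.567, -0.819]]
ft_force: [0.0, -0.3, -0.8]
grip_width: 0.0428
finger_force: 40.0
```

```bash
python3 st.py
```

```text
t 35.4 TCP in arb (from tip) mm [  0.2  -0.3 -14.1] seat h 54.9
F tool [-0.   0.3  0.8] M tool [-0.4   0.05  0.  ] w 0.0428 ff 40.0 q [ 0.17  0.55  1.83 -0.67  1.08 -0.68]
roll -98.9 tilt 0.0
```

Call:
jog_arm:
  steps:
    - {"tx": 0, "ty": 0, "tz": 0.001, "wx": 0, "wy": 0, "wz": 0}
    - {"tx": 0, "ty": 0, "tz": 0.002, "wx": 0, "wy": 0, "wz": 0}
    - {"tx": 0, "ty": 0, "tz": 0.003, "wx": 0, "wy": 0, "wz": 0}
    - {"tx": 0, "ty": 0, "tz": 0.004, "wx": 0, "wy": 0, "wz": 0}
    - {"tx": 0, "ty": 0, "tz": 0.004, "wx": 0, "wy": 0, "wz": 0}

```text
t: 36.02
eef_pos: [0.5161, 0.0029, 0.1415]
eef_rot: [[-0.958, 0.272, -0.084], [0.271, 0.778, -0.567], [-0.089, -0.567, -0.819]]
ft_force: [-0.3, 1.0, -0.2]
grip_width: 0.0427
finger_force: 40.0
```

```bash
python3 st.py
```

```text
t 36.025 TCP in arb (from tip) mm [  0.2  -0.3 -18.1] seat h 50.9
F tool [ 0.6  0.8 -0.3] M tool [-0.44  0.04 -0.01] w 0.0427 ff 40.0 q [ 0.17  0.56  1.84 -0.67  1.07 -0.67]
roll -98.9 tilt 0.0
```

Over the key (lower face ~47 mm). 11.4 mm to home.

Call:
jog_arm:
  steps:
    - {"tx": 0, "ty": 0, "tz": 0.002, "wx": 0, "wy": 0, "wz": 0}
    - {"tx": 0, "ty": 0, "tz": 0.004, "wx": 0, "wy": 0, "wz": 0}
    - {"tx": 0, "ty": 0, "tz": 0.006, "wx": 0, "wy": 0, "wz": 0}
    - {"tx": 0, "ty": 0, "tz": 0.008, "wx": 0, "wy": 0, "wz": 0}
    - {"tx": 0, "ty": 0, "tz": 0.0095, "wx": 0, "wy": 0, "wz": 0}
    - {"tx": 0, "ty": 0, "tz": 0.0105, "wx": 0, "wy": 0, "wz": 0}
    - {"tx": 0, "ty": 0, "tz": 0.0115, "wx": 0, "wy": 0, "wz": 0}
    - {"tx": 0, "ty": 0, "tz": 0.0115, "wx": 0, "wy": 0, "wz": 0}

```text
t: 37.02
eef_pos: [0.5152, -0.0035, 0.1323]
eef_rot: [[-0.959, 0.273, -0.084], [0.271, 0.778, -0.567], [-0.089, -0.567, -0.819]]
ft_force: [0.0, 1.0, -0.1]
grip_width: 0.0429
finger_force: 40.0
```

```bash
python3 st.py
```

```text
t 37.025 TCP in arb (from tip) mm [  0.2  -0.2 -29.4] seat h 39.6
F tool [ 0.2  0.8 -0.5] M tool [-0.35  0.04  0.05] w 0.0429 ff 40.0 q [ 0.15  0.57  1.85 -0.69  1.05 -0.66]
roll -98.9 tilt 0.0
```

Call:
jog_arm:
  steps:
    - {"tx": 0, "ty": 0, "tz": 0.0006, "wx": 0, "wy": 0, "wz": 0}
    - {"tx": 0, "ty": 0, "tz": 0.0012, "wx": 0, "wy": 0, "wz": 0}
    - {"tx": 0, "ty": 0, "tz": 0.0014, "wx": 0, "wy": 0, "wz": 0}
    - {"tx": 0, "ty": 0, "tz": 0.0014, "wx": 0, "wy": 0, "wz": 0}

```text
t: 37.52
eef_pos: [0.5153, -0.0037, 0.1321]
eef_rot: [[-0.958, 0.273, -0.082], [0.27, 0.778, -0.567], [-0.091, -0.566, -0.819]]
ft_force: [-2.2, 9.0, 13.2]
grip_width: 0.043
finger_force: 40.0
```

```bash
python3 st.py
```

```text
t 37.525 TCP in arb (from tip) mm [  0.2  -0.1 -29.6] seat h 39.4
F tool [  3.3  -1.1 -15.7] M tool [-0.12  0.81 -0.04] w 0.043 ff 40.0 q [ 0.15  0.57  1.85 -0.69  1.04 -0.66]
roll -99.0 tilt 0.1
```

Call:
jog_arm:
  claw: 0.075
  steps:
    - {"tx": 0, "ty": 0, "tz": 0, "wx": 0, "wy": 0, "wz": 0}
    - {"tx": 0, "ty": 0, "tz": 0, "wx": 0, "wy": 0, "wz": 0}
    - {"tx": 0, "ty": 0, "tz": 0, "wx": 0, "wy": 0, "wz": 0}
    - {"tx": 0, "ty": 0, "tz": -0.03, "wx": 0, "wy": 0, "wz": 0}
    - {"tx": 0, "ty": 0, "tz": -0.07, "wx": 0, "wy": 0, "wz": 0}
    - {"tx": 0, "ty": 0, "tz": -0.12, "wx": 0, "wy": 0, "wz": 0}
    - {"tx": 0, "ty": 0, "tz": -0.15, "wx": 0, "wy": 0, "wz": 0}
    - {"tx": 0, "ty": 0, "tz": -0.15, "wx": 0, "wy": 0, "wz": 0}
    - {"tx": 0, "ty": 0, "tz": -0.15, "wx": 0, "wy": 0, "wz": 0}

```text
t: 38.65
eef_pos: [0.5272, 0.0802, 0.2528]
eef_rot: [[-0.959, 0.272, -0.085], [0.271, 0.777, -0.568], [-0.088, -0.568, -0.819]]
ft_force: [-0.1, -0.2, 0.3]
grip_width: 0.075
finger_force: 0.0
```

```bash
python3 - <<'E'
from place import *
W=env.grab_frame("wrist"); s=tip-.069*a; print(env.get_state()["ft_force"].round(1), env.get_state()["grip_width"])
for l in("thin_collar","cutter","thick_collar"):
    for q in env.place_of(W,l)[:3]: print(l,np.round(q["position"],1),round(q["score"],2))
print([proj(W,s+h*a,True).round(1).tolist() for h in(0,.022,.036,.048)])
# coarse picture of stack as text (value channel)
c=proj(W,s+.04*a,True).astype(int); g=cv2.cvtColor(W["pixels"],cv2.COLOR_RGB2GRAY)[c[1]-64:c[1]+64:4,c[0]-80:c[0]+80:2]
for r in g: print("".join(" .:-=+*#%@"[min(9,int(v)//26)] for v in r))
E
```

```text
[-0.5  0.1  0.2] 0.07472880093230967
thin_collar [605.2  42.1] 0.94
thick_collar [392.3  89.9] 0.22
[[321.0, 211.4], [321.0, 216.8], [321.0, 220.6], [321.0, 224.2]]
@@@@@@@@@@@@@@@@@@@@@%#*%%%%%%#*-:---:::::---::=++++++*+=::::::::=**********----
@@@@@@@@@%@@@@@@@@@@@%#+#%%#===+++****+++==--::=++++++++=:::::-+***********+----
@@@@@@@@@@@@@@@@@@@@@@%#+#%#+++++*****++===--:::-------------------+********=---
@@@@@@@@@@@@@@@@@@@@@@%#+#%%*++++***++==-------------------------:---=******----
@@@@@@@@@@@@@@@@@@@@@@@##+#%%%%%%%#*=::.....::::-----------------------=****----
@@@@@@@@@@@@@@@@@@@@@@@%#**%%%%%*=:.::::::::.....:--------------:-------=***----
@@@@@@@@@@@@@@@@@@@@@@@@%#+#%%+:::---------:.......:---------------------+**=---
@@@@@@@@@@@@@@@@@@@@@@@@@%#++-::-------:.............:-------------------=*+----
@@@@@@@@@@@@@@@@@@@@@@@@@%%=:-----:---:-::.::--.......:------------------=***+==
@%%@@%**=-:::-#@@@@@@@@@@%=:--------:::-=-:::--.........-----------------+******
==------------:=%@@@@@@@@%---:::::=+=-::---:::::::-:....:---:----------=++******
=-----=======---=%@@@@@@%=--------=+**######
[... 955 characters left out ...]
@@@@@@@%#+#%#*====++#%%%%%%%%%%%%%%%%%%%%%%###%%%%%%%
*******=:*@@@@@@@@@@@@@@@@@@@@@@@@@%#*%%%%%%%%%%%%%%%%%%%%%%%%%%%%%%%%%%#%%%%%%%
#######*--%@@@@@@@@@@@@@@@@@@@@@@@@%#*#%%%%%%%%%%%%%%%%%%%%%%%%%%%%%%%%%%%%%%%%%
*#######+:+@@@@@@@@@@@@@@@@@@@@@@@@@%#+%%%%%%%%%%%%%%%%%%%%%%%%%%%%%%%%%%%%%%%%%
*#######*=:*@@@@@@@@@@@@@@@@@@@@@@@@%#**%%%%%%%%%%%%%%%%%%%%%%%%%%%%%%%%%%%%%#%%
***######*--%@@@@@@@@@@@@@@@@@@@@@@@@%#+#%%%%%%%%%%%%%%%%%%%%%%%%%%%%%%%%%%%#%%%
+++*#####*+:=@@@@@@@@@@@@@@@@@@@@@@@@@##*%%%%%%%%%%%%#%%#%#%%%%%%%%%%%%%%%%%%%%#
  :+#####**=:*@@@@@@@@@@@@@@@@@@@@@@@@%#+#%%%%%%%%%%%%%%%%##%%%%%%%%%%%%%%%%%#:.
   =#####**+--%@@@@@@@@@@@@@@@@@@@@@@@@%#+%%%%%%%%%%%%%%%%%%%%%%%%%%%%%%%%%%%*.
```

The stack sits on the arbor with the tip protruding and the toothed rim showing behind the thin collar. The gripper is clear, so I'm handing the job in.

```bash
python3 -c "
from station import env
print(env.job_done())"
```

```text
the job is handed in; nothing more can be done
None
```

The arbor is made up in order — thick collar, cutter, thin collar — each slid over the key and pressed home with about 15 N; it was handed in at about 39 s with the gripper clear. I aligned the keyways to the key by camera, so no part needed turning on the key end.

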